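# Walk the shoe-care chest home against its sprung stop

### The arm

A 6-joint arm with a two-finger parallel gripper is mounted at the origin on the work surface. World frame = base frame: x ahead of the robot, y to its left, z up, the work surface at z = 0. Lengths are in m, angles in rad, forces in N, time in s.
With the tool pointing down it reaches from about 0.375 to 0.975 m from the base axis. Payload 3.8 kg.
Tool frame: the origin (TCP) lies midway between the tips of the shut fingers; the grasp point (between the pads) lies 19 mm behind it; z points along the fingers, y is the line along which they close (so a half turn about z gives the same grasp; the last joint's range is limited). The gripper opens to 85 mm and grips with 20 to 120 N. Pads are 22 mm wide; open, the fingers measure 114 mm over their backs; the gripper's body (76 mm by 85 mm) begins 54 mm behind the grasp point. The pads swing forward as they close: fully open they stand 13 mm farther back than shut.
Start: joints at [1.17, 0.264, 1.604, -0, 1.274, -0.037], TCP at [0.24, 0.631, 0.231] pointing down, gripper open.
Joint ranges: [-2.63, 2.63], [-0.94, 2.18], [0.31, 2.57], [-1.31, 4.45], [0, 2.66], [-2.55, 2.55]. Speed limits (rad/s): [2.57, 2.57, 3.14, 3.14, 3.14, 3.14].

### API

Orientations are given as a 3x3 rotation matrix whose columns are the frame's x, y, z axes.
In Python, from plant import * gives the robot as it stands.
- The arm moves only by the tool play_rows, never from a script. Its argument "increments" is a list of rows, each an object of numbers: "ax", "ay", "az": the turn, a rotation vector about the tool's x, y, z normalised to -1 to 1, where 1 is 0.08 rad; "x", "y", "z": the shift along the tool's x, y, z normalised to -1 to 1, where 1 is 25 mm; "claw": the opening, from -1 (shut) to 1 (fully open). In form: [{"ax": .., "ay": .., "az": .., "x": .., "y": .., "z": .., "claw": ..}, ...]. A call has 1 to 12 rows; each row shifts and turns the commanded pose from where the row before left it, along the tool's axes as they then stand; what a row does not reach is not made up. A row lasts 1/12 s, in which the tool goes at most 41.7 mm and 7.16 degrees, less where a joint would pass 70% of its speed; a pose out of reach is approached as far as the arm can. A call with a number of a shift or a turn outside -1 to 1 is refused whole. A call with a gripper value outside its range is refused whole. The fingers move at their own pace and stop on an object; the grip force is fixed at half the most. Time passes only in rows, so rows that do not move let the fingers close. It gives the time, the measured TCP pose, the force, the opening and the grip force at its end, in the units of the state.
- observe(): the state, without advancing time (a new reading comes with each control period).
- read_camera(name): name is "side" or "top"; returns a dict with "image" (400x640x3 uint8, blue, green, red), "vfov" (degrees; the focal length in pixels is half the picture's height over the tangent of half this angle, whatever the lens; pixels are square), "cx", "cy" (the principal point, pixels), "extrinsics" (4x4, takes a point from camera to world coordinates). Camera axes: x right, y down, z forward; pixel columns grow to the right and rows downward; lengths in m; the calibration is good to about 2 mm. A picture is of the moment at which its call begins. There is no depth.
- close_job(): hands the job in; it is judged then, once.
The state is a dict: "t": time; "q": joint angles; "joint_vel": joint speeds; "effort": joint torques, N m; "eef_pos": TCP position; "tcp_rot": TCP orientation; "contact_force": force on the tool from outside, world axes, zero at the start; "moment": the same for the moment, N m; "grip_width": opening from 0.0 (shut) to 1.0 (fully open); "gripper_force": force on a finger pad.
Only numpy, scipy, OpenCV 4.12 (cv2) and the standard library are available. Lean on these libraries where they do the work, as an engineer would, in place of code of your own. Each camera call takes 0.05 s, during which the arm holds its last target. There are 200 camera calls.

### The job

The wooden shoe-care chest is heavy and has nothing to grip: creep it forward between the two rails by pushing the yellow rubber blocks at its near corners in turn, a little left and a little right, until it stands square in the bay and rests snugly, with a light pressure, against the orange sprung bumper. Feel for the bumper, whose setting is not known, and do not squash it: nowhere near its full travel. Go slowly and gently, do not touch the glass front between the blocks, never let the chest slew more than about 20 degrees, keep the incense plate in place on its lid, and leave everything else alone.

Things in the scene. Friction and masses are not known exactly. Their poses are not given: they have to be found in the camera images.
- chest: Shoe-care chest, wood, 1.0 to 1.6 kg, 120 deep (x) x 200 wide (y) x 70 high mm, flat base, sliding on the bench with a friction not known. Origin at the centre of its underside; x points forward, away from the robot and towards the bumper, y to the left, z up. Near face (x = -60): two rubber corner blocks with glass between; far face (x = +60): flat wood.
- block_left (a point): Middle of the front of the chest's left yellow rubber corner block, 42 mm wide, 62 high; at (-60, +79, 31) mm in the chest's frame, same axes. Pushed alone (about 4 to 7 N when slid slowly, up to 10 N to start it while sliding) it swings this side forward about a point near the other side: the chest's centre advances about half as far as the block, and it turns 1 degree per 3 mm.
- block_right (a point): The same for the right yellow rubber corner block, at (-60, -79, 31) mm in the chest's frame.
- glass: Glass front of the chest between the rubber blocks, 112 mm wide, from 5 to 69 mm above the bench, set back 20 mm behind the front of the blocks. Same origin and axes as the chest. Must not be touched.
- incense_plate: Blue ceramic plate, 72 mm across, 12 high, lying loose on the chest's lid about 18 mm beyond the lid's centre. Origin at the centre of its underside.
- bay: Fixed bay: grey felt and two aluminium side rails 18 mm high, 150 long, inner faces at y = +132 and y = -132 mm, from x = -70 to x = +80. Origin on the bench midway between the rails; x points into the bay (away from the robot), y to the left.
- stop: Stop at the back of the bay, origin and axes as the bay's. Its orange bumper bar, 160 mm wide, 16 to 52 high, square to the bay's x, has its near face somewhere from x = 55 to 87 mm: the setting differs each time, is not reported, must be felt or seen. Sprung: 1.2 N per mm, 14 mm travel; over 12 N is too much. Friction holds the chest against a few N when let go.
- coin_cup: Stainless steel coin cup, 68 mm across, 70 high. Origin at the centre of its underside. A bystander: leave alone.
- door_wedge: Orange plastic door wedge, 120 x 40 x 28 mm. Origin at the centre of its underside. A bystander: leave alone.
- cedar_a: Cedar shoe insert, 225 x 70 x 46 mm. Origin at the centre of its underside. A bystander: leave alone.
- cedar_b: Cedar shoe insert, 225 x 70 x 46 mm. Origin at the centre of its underside. A bystander: leave alone.
- earbud_case: Black hard case for earbuds, 65 x 50 x 28 mm. Origin at the centre of its underside. A bystander: leave alone.
- polish_tin: Red polish tin, 68 mm across, 30 high. Origin at the centre of its underside. A bystander: leave alone.

How it is judged:
By the outcome, as a careful person would: the job done as asked, in the order asked, and still so for the second after the job is handed in, with the robot touching nothing.
It also fails if it takes over 64 s, if anything falls off the work surface, if the arm or the gripper's body presses on something with over 40 N, if the wrist force passes 120 N, or if a joint passes its speed limit or range.

## Working session

There is one attempt and no reset: what is moved stays moved. The work goes in short steps, Python scripts to look and compute and a tool call to move; the robot and the scene stay as the last step left them, time stands still between calls to the robot, and variables do not carry over. Pictures are saved under pics/ and viewed, at most 10 in all, crops included, and the job is handed in when it is done.

Besides the shell and the picture viewer there is one more tool, called after "Request:" as a command line: name --argument value ..., lists and objects as JSON in quotes. play_rows: Moves the arm, as the interface text tells. Its arguments: {"type":"object","properties":{"increments":{"type":"array"}},"required":["increments"]}

```bash
mkdir -p pics; cat > h.py <<'E'
from plant import *
import numpy as np, cv2
def cam(n,save=None):
    c=read_camera(n); im=np.array(c["image"]); 
    if save: cv2.imwrite("pics/"+save,im)
    return c,im
def plane(c,u,v,z):
    f=200/np.tan(np.radians(c["vfov"])/2); T=np.array(c["extrinsics"])
    d=T[:3,:3]@np.array([(u-c["cx"])/f,(v-c["cy"])/f,1]); o=T[:3,3]
    return o+d*(z-o[2])/d[2]
def proj(c,p):
    f=200/np.tan(np.radians(c["vfov"])/2); T=np.linalg.inv(np.array(c["extrinsics"]))
    q=T[:3,:3]@np.array(p)+T[:3,3]; return c["cx"]+f*q[0]/q[2],c["cy"]+f*q[1]/q[2]
E
python3 - <<'E'
from h import *
for n in("top","side"):
    c,im=cam(n,n+"0.png"); print(n,c["vfov"],c["cx"],c["cy"],np.round(c["extrinsics"],3).tolist())
s=observe();print({k:np.round(v,3).tolist() for k,v in s.items()})
E
```

```text
top 51.954170249102475 322.54846598060175 198.03733215103873 [[-0.129, -0.968, 0.213, 0.364], [-0.992, 0.126, -0.032, 0.029], [0.004, -0.215, -0.977, 1.089], [0.0, 0.0, 0.0, 1.0]]
side 47.60179709141771 315.43095297858895 198.01745094586235 [[0.996, -0.053, 0.068, 0.482], [-0.086, -0.66, 0.746, -0.9], [0.005, -0.749, -0.662, 0.87], [0.0, 0.0, 0.0, 1.0]]
{'t': 0.1, 'q': [1.17, 0.265, 1.605, -0.0, 1.274, -0.037], 'joint_vel': [-0.001, -0.002, -0.003, -0.0, 0.0, 0.0], 'effort': [0.001, -51.67, -36.859, 0.0, 0.006, -0.0], 'eef_pos': [0.24, 0.63, 0.23], 'tcp_rot': [[-0.935, 0.356, -0.001], [0.356, 0.935, -0.002], [0.0, -0.002, -1.0]], 'contact_force': [-0.083, 0.128, 0.466], 'moment': [0.052, -0.033, 0.021], 'gripper_force': 0.0, 'grip_width': 0.998}
```

View pics/top0.png

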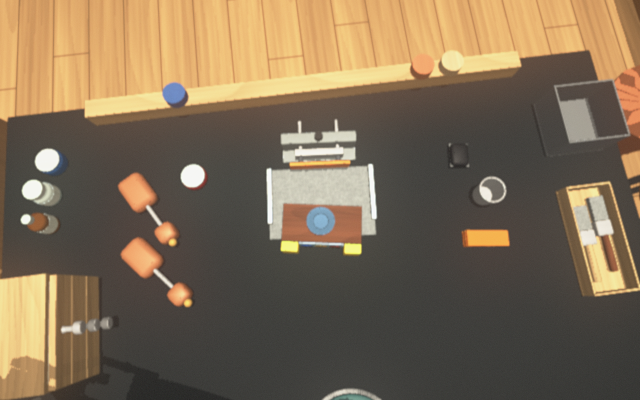

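View pics/side0.png

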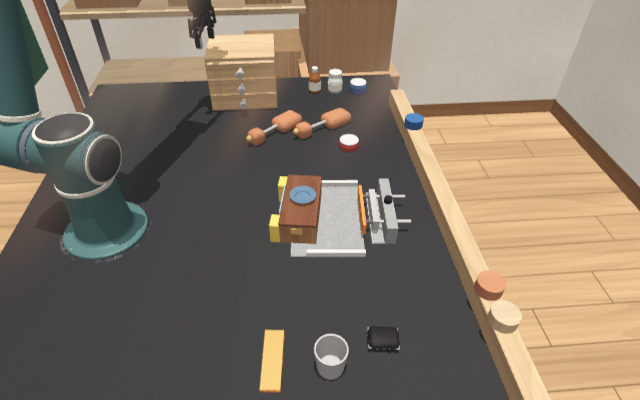

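```bash
python3 - <<'E'
from h import *
a=cv2.imread("pics/top0.png")[120:265,250:400]; cv2.imwrite("pics/c0.png",cv2.resize(a,None,fx=4,fy=4,interpolation=cv2.INTER_CUBIC))
a=cv2.imread("pics/side0.png")[165:265,260:420]; cv2.imwrite("pics/c1.png",cv2.resize(a,None,fx=5,fy=5,interpolation=cv2.INTER_CUBIC))
E
```

```text
(no output)
```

View pics/c0.png

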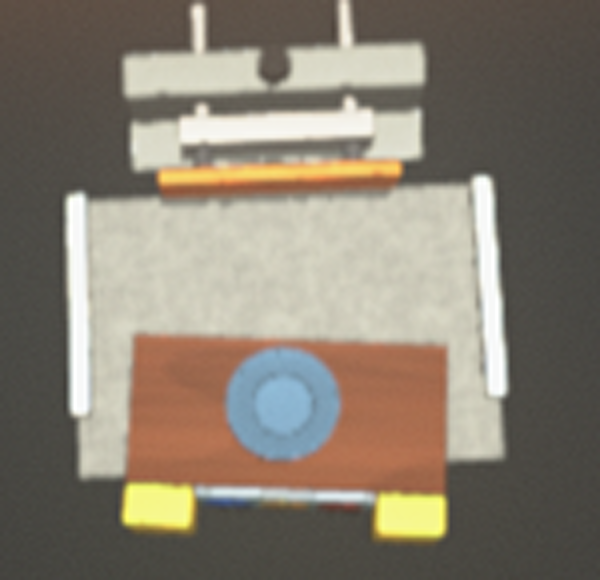

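View pics/c1.png

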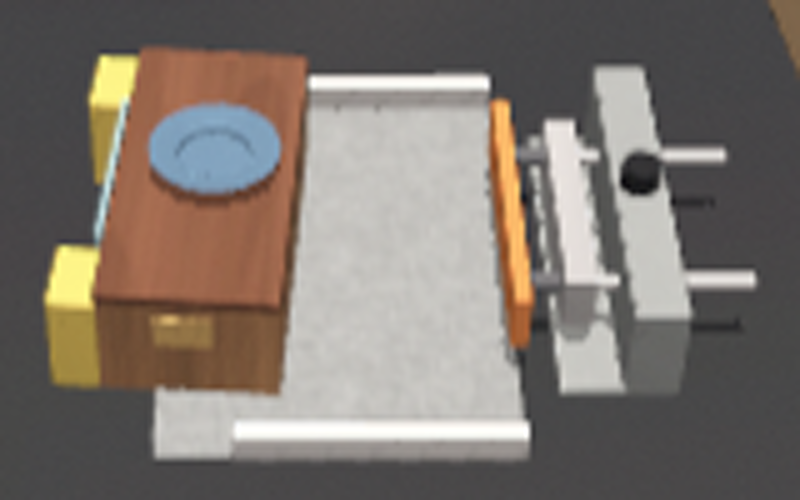

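```bash
cat >> h.py <<'E'
def P(c,x,y,z,s=4,u0=250,v0=120): return plane(c,u0+(x+.5)/s-.5,v0+(y+.5)/s-.5,z)
E
python3 - <<'E'
from h import *
c=read_camera("top")
def g(n,x,y,z): p=P(c,x,y,z/1000); print(n,np.round(p[:2]*1000,1)); return p[:2]
fl=g('lid FL',133,334,70);fr=g('lid FR',447,346,70)
bl=(g('blkL nl',123,525,62)+g('nr',192,529,62))/2;br=(g('blkR nl',376,536,62)+g('nr',445,537,62))/2
print('bl',bl,'br',br)
rln=g('railL n in',89,414,18);rlf=g('railL f in',87,195,18);rrf=g('railR f in',474,178,18);rrn=g('railR n in',488,396,18)
b1=g('bump L',160,187,52);b2=g('bump R',402,177,52)
yaw=lambda a,b:np.degrees(np.arctan2(*((a-b)*[-1,1])))
import math
def ang(l,r): d=l-r; return math.degrees(math.atan2(-d[0],d[1]))
print('yaw chest',ang(fl,fr),ang(bl,br),'bump',ang(b1,b2),'rails far',ang(rlf,rrf),'near',ang(rln,rrn))
print('bay c',(rln+rlf+rrf+rrn)/4,'far mid',(rlf+rrf)/2,'near mid',(rln+rrn)/2)
print('plate',P(c,283,405,.082)*1000)
c=read_camera("side")
def h(n,x,y,z): p=P(c,x,y,z/1000,5,260,165); print(n,np.round(p[:2]*1000,1)); return p[:2]
a=h('lidFL',306,57,70);b=h('lidFR',280,306,70);print(ang(a,b))
a=h('bumpL',490,100,52);b=h('bumpR',515,293,52);print(ang(a,b))
h('rail L n',308,76,18);h('rail L f',489,76,18);h('rail R n',234,422,18);h('rail R f',529,422,18)
h('blkR ',48,302,62);h('blkL',97,101,62)
E
```

```text
lid FL [586.1  97.7]
lid FR [552.8 -98.5]
blkL nl [467.9 117.6]
nr [459.9  75.3]
blkR nl [440.8 -37.6]
nr [434.7 -80.1]
bl [0.46391659 0.09646235] br [ 0.43776227 -0.05887975]
railL n in [547.7 135.8]
railL f in [697.2 121.6]
railR f in [ 675.4 -140.7]
railR n in [ 525.7 -126.8]
bump L [685.9  70.6]
bump R [672.3 -88.3]
yaw chest -9.624381579270711 -9.557026431364973 bump -4.901564574817963 rails far -4.748514940214816 near -4.78728449142226
bay c [ 0.6114785  -0.00252667] far mid [ 0.68629344 -0.00951719] near mid [0.53666356 0.00446385]
plate [526.79905649   9.53904341  82.        ]
lidFL [587.   94.2]
lidFR [ 555.3 -102.1]
-9.170872619450645
bumpL [689.2  69.8]
bumpR [678.  -84.5]
-4.171707504665626
rail L n [593.3 140.8]
rail L f [700.7 132.2]
rail R n [ 529.9 -130.6]
rail R f [ 678.  -142.6]
blkR  [439.8 -81.9]
blkL [468.5  74.5]
```

Request:
play_rows --increments '[{"az":-0.86,"claw":-1},{"az":-0.86,"claw":-1},{"az":-0.86,"claw":-1},{"az":-0.86,"claw":-1},{"claw":-1}]'

```text
validation failed for argument at $.in...
```

Request:
play_rows --increments '[{"x":-0.3,"y":-0.9,"claw":-1},{"x":-0.3,"y":-0.9,"claw":-1},{"x":-0.3,"y":-0.9,"claw":-1},{"x":-0.3,"y":-0.9,"claw":-1},{"x":-0.3,"y":-0.9,"claw":-1},{"x":-0.3,"y":-0.9,"claw":-1},{"x":-0.3,"y":-0.9,"claw":-1},{"x":-0.3,"y":-0.9,"claw":-1},{"x":-0.3,"y":-0.9,"claw":-1},{"x":-0.3,"y":-0.9,"claw":-1},{"x":-0.3,"y":-0.9,"claw":-1},{"x":-0.3,"y":-0.9,"claw":-1}]'

```text
validation failed for argument at $.in...
```

Request:
play_rows --increments '[{"x":-0.3,"y":-0.9,"claw":-1},{"x":-0.3,"y":-0.9,"claw":-1},{"x":-0.3,"y":-0.9,"claw":-1},{"x":-0.3,"y":-0.9,"claw":-1},{"x":-0.3,"y":-0.9,"claw":-1},{"x":-0.3,"y":-0.9,"claw":-1},{"x":-0.3,"y":-0.9,"claw":-1},{"x":-0.3,"y":-0.9,"claw":-1},{"x":-0.3,"y":-0.9,"claw":-1},{"x":-0.3,"y":-0.9,"claw":-1},{"x":-0.3,"y":-0.9,"claw":-1},{"claw":-1}]'

```text
validation failed for argument at $.in...
```

Request:
play_rows --increments '[{"ax":0,"ay":0,"az":-0.86,"x":0,"y":0,"z":0,"claw":-1},{"ax":0,"ay":0,"az":-0.86,"x":0,"y":0,"z":0,"claw":-1},{"ax":0,"ay":0,"az":-0.86,"x":0,"y":0,"z":0,"claw":-1},{"ax":0,"ay":0,"az":-0.86,"x":0,"y":0,"z":0,"claw":-1},{"ax":0,"ay":0,"az":0,"x":0,"y":0,"z":0,"claw":-1}]'

```text
t: 0.62
eef_pos: [0.2401, 0.6306, 0.2309]
tcp_rot: [[-0.996, 0.087, -0.0], [0.087, 0.996, -0.001], [0.0, -0.001, -1.0]]
contact_force: [0.5, 0.4, -0.1]
grip_width: 0.3
gripper_force: 0.0
```

Request:
play_rows --increments '[{"ax":0,"ay":0,"az":0,"x":-0.3,"y":-0.9,"z":0,"claw":-1},{"ax":0,"ay":0,"az":0,"x":-0.3,"y":-0.9,"z":0,"claw":-1},{"ax":0,"ay":0,"az":0,"x":-0.3,"y":-0.9,"z":0,"claw":-1},{"ax":0,"ay":0,"az":0,"x":-0.3,"y":-0.9,"z":0,"claw":-1},{"ax":0,"ay":0,"az":0,"x":-0.3,"y":-0.9,"z":0,"claw":-1},{"ax":0,"ay":0,"az":0,"x":-0.3,"y":-0.9,"z":0,"claw":-1},{"ax":0,"ay":0,"az":0,"x":-0.3,"y":-0.9,"z":0,"claw":-1},{"ax":0,"ay":0,"az":0,"x":-0.3,"y":-0.9,"z":0,"claw":-1},{"ax":0,"ay":0,"az":0,"x":-0.3,"y":-0.9,"z":0,"claw":-1},{"ax":0,"ay":0,"az":0,"x":-0.3,"y":-0.9,"z":0,"claw":-1},{"ax":0,"ay":0,"az":0,"x":-0.3,"y":-0.9,"z":0,"claw":-1},{"ax":0,"ay":0,"az":0,"x":-0.3,"y":-0.9,"z":0,"claw":-1}]'

```text
t: 1.62
eef_pos: [0.306, 0.3527, 0.2313]
tcp_rot: [[-0.996, 0.09, 0.0], [0.09, 0.996, 0.0], [-0.0, 0.0, -1.0]]
contact_force: [0.6, 0.4, -0.2]
grip_width: -0.001
gripper_force: 0.0
```

Request:
play_rows --increments '[{"ax":0,"ay":0,"az":0,"x":-0.3,"y":-0.9,"z":0,"claw":-1},{"ax":0,"ay":0,"az":0,"x":-0.3,"y":-0.9,"z":0,"claw":-1},{"ax":0,"ay":0,"az":0,"x":-0.3,"y":-0.9,"z":0,"claw":-1},{"ax":0,"ay":0,"az":0,"x":-0.3,"y":-0.9,"z":0,"claw":-1},{"ax":0,"ay":0,"az":0,"x":-0.3,"y":-0.9,"z":0,"claw":-1},{"ax":0,"ay":0,"az":0,"x":-0.3,"y":-0.9,"z":0,"claw":-1},{"ax":0,"ay":0,"az":0,"x":-0.3,"y":-0.9,"z":0,"claw":-1},{"ax":0,"ay":0,"az":0,"x":-0.3,"y":-0.9,"z":0,"claw":-1},{"ax":0,"ay":0,"az":0,"x":-0.3,"y":-0.9,"z":0,"claw":-1},{"ax":0,"ay":0,"az":0,"x":-0.3,"y":-0.9,"z":0,"claw":-1},{"ax":0,"ay":0,"az":0,"x":-0.3,"y":-0.9,"z":0,"claw":-1},{"ax":0,"ay":0,"az":0,"x":-0.3,"y":-0.9,"z":0,"claw":-1}]'

```text
t: 2.62
eef_pos: [0.3717, 0.0759, 0.2314]
tcp_rot: [[-0.996, 0.091, 0.001], [0.091, 0.996, 0.0], [-0.001, 0.0, -1.0]]
contact_force: [0.9, -0.6, -0.0]
grip_width: -0.002
gripper_force: 0.0
```

Request:
play_rows --increments '[{"ax":0,"ay":0,"az":0,"x":-0.35,"y":-0.89,"z":0,"claw":-1},{"ax":0,"ay":0,"az":0,"x":-0.35,"y":-0.89,"z":0,"claw":-1},{"ax":0,"ay":0,"az":0,"x":-0.35,"y":-0.89,"z":0.3,"claw":-1},{"ax":0,"ay":0,"az":0,"x":-0.35,"y":-0.89,"z":0.6,"claw":-1},{"ax":0,"ay":0,"az":0,"x":-0.35,"y":-0.89,"z":0.9,"claw":-1},{"ax":0,"ay":0,"az":0,"x":-0.3,"y":-0.89,"z":1,"claw":-1},{"ax":0,"ay":0,"az":0,"x":0,"y":0,"z":1,"claw":-1},{"ax":0,"ay":0,"az":0,"x":0,"y":0,"z":1,"claw":-1},{"ax":0,"ay":0,"az":0,"x":0,"y":0,"z":1,"claw":-1},{"ax":0,"ay":0,"az":0,"x":0,"y":0,"z":1,"claw":-1},{"ax":0,"ay":0,"az":0,"x":0,"y":0,"z":0.8,"claw":-1},{"ax":0,"ay":0,"az":0,"x":0,"y":0,"z":0.7,"claw":-1}]'

```text
t: 3.62
eef_pos: [0.41, -0.0604, 0.0222]
tcp_rot: [[-0.996, 0.091, -0.001], [0.091, 0.996, 0.0], [0.001, 0.0, -1.0]]
contact_force: [-0.2, 0.9, -0.0]
grip_width: 0.003
gripper_force: 0.0
```

Request:
play_rows --increments '[{"ax":0,"ay":0,"az":0,"x":-0.12,"y":0,"z":0,"claw":-1},{"ax":0,"ay":0,"az":0,"x":-0.12,"y":0,"z":0,"claw":-1},{"ax":0,"ay":0,"az":0,"x":-0.1,"y":0,"z":0,"claw":-1},{"ax":0,"ay":0,"az":0,"x":-0.06,"y":0,"z":0,"claw":-1},{"ax":0,"ay":0,"az":0,"x":-0.06,"y":0,"z":0,"claw":-1},{"ax":0,"ay":0,"az":0,"x":-0.06,"y":0,"z":0,"claw":-1},{"ax":0,"ay":0,"az":0,"x":-0.06,"y":0,"z":0,"claw":-1},{"ax":0,"ay":0,"az":0,"x":-0.06,"y":0,"z":0,"claw":-1},{"ax":0,"ay":0,"az":0,"x":-0.06,"y":0,"z":0,"claw":-1},{"ax":0,"ay":0,"az":0,"x":-0.06,"y":0,"z":0,"claw":-1},{"ax":0,"ay":0,"az":0,"x":-0.06,"y":0,"z":0,"claw":-1},{"ax":0,"ay":0,"az":0,"x":-0.06,"y":0,"z":0,"claw":-1}]'

```text
t: 4.62
eef_pos: [0.4272, -0.0619, 0.0231]
tcp_rot: [[-0.996, 0.088, -0.013], [0.088, 0.996, 0.001], [0.013, 0.0, -1.0]]
contact_force: [-22.0, 0.6, 23.1]
grip_width: -0.0
gripper_force: 11.7
```

```bash
cat >> h.py <<'E'
def bay(p):
    d=np.array(p[:2])*1000-[606.5,-2.1]; ex=np.array([.9959,-.0906]); return np.array([d@ex, d@[.0906,.9959]])
def yellow(save=None,pr=True):
    """chest from yellow block tops in top view (z=62): centre bay x,y and yaw rel bay"""
    c,im=cam("top",save); hsv=cv2.cvtColor(im,cv2.COLOR_BGR2HSV)
    m=cv2.inRange(hsv,(24,120,140),(34,255,255)); m[:150]=0; m[300:]=0; m[:,:240]=0; m[:,420:]=0
    n,l,s,ce=cv2.connectedComponentsWithStats(m); o=[]
    for i in range(1,n):
        if s[i,4]>40: o.append((ce[i],s[i]))
    if pr: print([(np.round(a,1).tolist(),b[4]) for a,b in o])
    # wood lid: min-area rectangle
    w=cv2.inRange(hsv,(0,60,30),(16,255,200)); w[:150]=0; w[300:]=0; w[:,:255]=0; w[:,390:]=0
    b=cv2.inRange(hsv,(95,60,60),(120,255,255)); b[:150]=0;b[300:]=0;b[:,:255]=0;b[:,390:]=0
    mb=cv2.moments(b); print('plate bay',np.round(bay(plane(c,mb['m10']/mb['m00'],mb['m01']/mb['m00'],.080)),1))
    o.sort(key=lambda a:a[0][0])
    if len(o)==2:
        L,R=[bay(plane(c,*a[0],.062)) for a in (o[0],o[1])]
        d=L-R; yaw=np.arctan2(-d[0],d[1]); mid=(L+R)/2
        ctr=mid+50*np.array([np.cos(yaw),np.sin(yaw)])
        print('L',np.round(L,1),'R',np.round(R,1),'len',np.hypot(*d),'ctr',np.round(ctr,1),'relyaw',np.degrees(yaw))
E
python3 - <<'E'
from h import *
yellow("t1.png")
s=observe(); print(s["t"],bay(s["eef_pos"]),s["contact_force"])
E
```

```text
[([288.2, 246.2], np.int32(102))]
plate bay [-81.    6.4]
4.6667 [-173.30849929  -75.78708586] [-17.47394168  -0.43830611  17.94471501]
```

```bash
python3 - <<'E'
from h import *
c,im=cam("side"); a=im[110:260,200:400]; b=cv2.imread("pics/t1.png")[120:265,250:400]
a=cv2.resize(a,None,fx=2.5,fy=2.5,interpolation=cv2.INTER_CUBIC);b=cv2.resize(b,(290,280))
o=np.zeros((375,795,3),np.uint8);o[:375,:500]=a;o[:280,500:790]=b;cv2.imwrite("pics/m1.png",o)
E
```

```text
(no output)
```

View pics/m1.png

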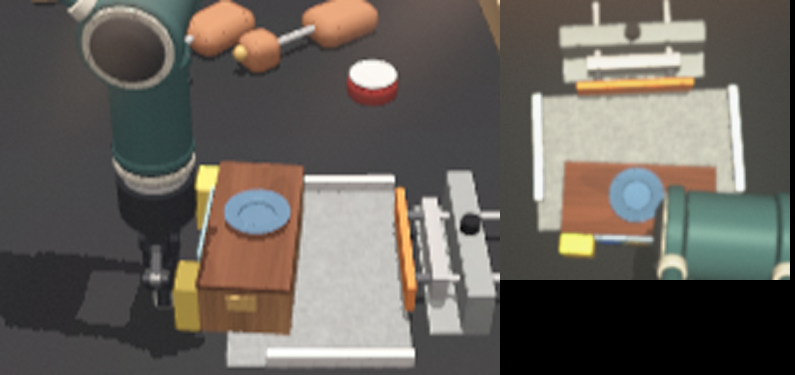

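Request:
play_rows --increments '[{"ax":0,"ay":0,"az":0,"x":0,"y":0,"z":-0.02,"claw":-1},{"ax":0,"ay":0,"az":0,"x":0,"y":0,"z":-0.02,"claw":-1}]'

```text
t: 4.88
eef_pos: [0.4278, -0.0621, 0.0233]
tcp_rot: [[-0.996, 0.088, -0.01], [0.088, 0.996, 0.001], [0.01, -0.0, -1.0]]
contact_force: [-6.6, -2.8, -1.8]
grip_width: -0.003
gripper_force: 3.0
```

Request:
play_rows --increments '[{"ax":0,"ay":0,"az":0,"x":0,"y":0,"z":-0.02,"claw":-1},{"ax":0,"ay":0,"az":0,"x":-0.02,"y":0,"z":-0.02,"claw":-1}]'

```text
t: 5.05
eef_pos: [0.4296, -0.0622, 0.0241]
tcp_rot: [[-0.996, 0.088, -0.007], [0.088, 0.996, 0.001], [0.007, -0.0, -1.0]]
contact_force: [-5.0, -1.7, -3.3]
grip_width: 0.003
gripper_force: 2.2
```

Request:
play_rows --increments '[{"ax":0,"ay":0,"az":0,"x":-0.05,"y":0,"z":0,"claw":-1},{"ax":0,"ay":0,"az":0,"x":-0.05,"y":0,"z":0,"claw":-1},{"ax":0,"ay":0,"az":0,"x":-0.05,"y":0,"z":0,"claw":-1},{"ax":0,"ay":0,"az":0,"x":-0.05,"y":0,"z":0,"claw":-1},{"ax":0,"ay":0,"az":0,"x":-0.05,"y":0,"z":0,"claw":-1},{"ax":0,"ay":0,"az":0,"x":-0.05,"y":0,"z":0,"claw":-1}]'

```text
t: 5.55
eef_pos: [0.436, -0.0635, 0.0241]
tcp_rot: [[-0.996, 0.088, -0.01], [0.088, 0.996, -0.0], [0.01, -0.001, -1.0]]
contact_force: [-9.6, -4.5, 3.3]
grip_width: 0.001
gripper_force: 4.4
```

Request:
play_rows --increments '[{"ax":0,"ay":0,"az":0,"x":-0.07,"y":0,"z":-0.005,"claw":-1},{"ax":0,"ay":0,"az":0,"x":-0.07,"y":0,"z":-0.005,"claw":-1},{"ax":0,"ay":0,"az":0,"x":-0.07,"y":0,"z":-0.005,"claw":-1},{"ax":0,"ay":0,"az":0,"x":-0.07,"y":0,"z":-0.005,"claw":-1},{"ax":0,"ay":0,"az":0,"x":-0.07,"y":0,"z":-0.005,"claw":-1},{"ax":0,"ay":0,"az":0,"x":-0.07,"y":0,"z":0,"claw":-1},{"ax":0,"ay":0,"az":0,"x":-0.07,"y":0,"z":0,"claw":-1},{"ax":0,"ay":0,"az":0,"x":-0.07,"y":0,"z":0,"claw":-1},{"ax":0,"ay":0,"az":0,"x":-0.07,"y":0,"z":0,"claw":-1},{"ax":0,"ay":0,"az":0,"x":-0.07,"y":0,"z":0,"claw":-1},{"ax":0,"ay":0,"az":0,"x":-0.07,"y":0,"z":0,"claw":-1}]'

```text
t: 6.47
eef_pos: [0.4556, -0.0651, 0.0245]
tcp_rot: [[-0.996, 0.088, -0.009], [0.088, 0.996, -0.0], [0.009, -0.001, -1.0]]
contact_force: [-7.1, -3.9, -0.1]
grip_width: -0.003
gripper_force: 3.6
```

Request:
play_rows --increments '[{"ax":0,"ay":0,"az":0,"x":0.3,"y":0,"z":0,"claw":-1},{"ax":0,"ay":0,"az":0,"x":0.6,"y":0,"z":0,"claw":-1},{"ax":0,"ay":0,"az":0,"x":0.55,"y":0.4,"z":0,"claw":-1},{"ax":0,"ay":0,"az":0,"x":0,"y":0.8,"z":0,"claw":-1},{"ax":0,"ay":0,"az":0,"x":0,"y":0.9,"z":0,"claw":-1},{"ax":0,"ay":0,"az":0,"x":0,"y":0.9,"z":0,"claw":-1},{"ax":0,"ay":0,"az":0,"x":0,"y":0.9,"z":0,"claw":-1},{"ax":0,"ay":0,"az":0,"x":0,"y":0.9,"z":0,"claw":-1},{"ax":0,"ay":0,"az":0,"x":0,"y":0.8,"z":0,"claw":-1},{"ax":0,"ay":0,"az":0,"x":0,"y":0.7,"z":0,"claw":-1},{"ax":0,"ay":0,"az":0,"x":0,"y":0.1,"z":0,"claw":-1}]'

```text
t: 7.38
eef_pos: [0.4388, 0.1, 0.0269]
tcp_rot: [[-0.996, 0.087, 0.002], [0.087, 0.996, 0.001], [-0.002, 0.001, -1.0]]
contact_force: [0.5, -0.1, 1.3]
grip_width: 0.003
gripper_force: 0.0
```

```bash
cat >> h.py <<'E'
def st():
    s=observe(); print(round(s["t"],2),'bay',np.round(bay(s["eef_pos"]),1),'z',round(1000*s["eef_pos"][2],1),'F',np.round(s["contact_force"],1))
E
python3 - <<'E'
from h import *
yellow("t2.png"); st()
E
```

```text
[([352.0, 237.4], np.int32(96))]
plate bay [-61.5  12.7]
7.43 bay [-176.5   85.7] z 26.8 F [-0.6 -0.5  0.1]
```

```bash
cat >> h.py <<'E'
def pose(save=None):
    c,im=cam("top",save); hsv=cv2.cvtColor(im,cv2.COLOR_BGR2HSV)
    def blobs(lo,hi,amin):
        m=cv2.inRange(hsv,lo,hi); k=np.zeros_like(m); k[140:300,255:395]=1
        n,l,s,ce=cv2.connectedComponentsWithStats(m*k); return [(ce[i],s[i,4]) for i in range(1,n) if s[i,4]>amin]
    y=blobs((24,120,140),(34,255,255),60); p=blobs((95,60,60),(120,255,255),150)
    p=max(p,key=lambda a:a[1]) if p else None
    pb=bay(plane(c,*p[0],.080)) if p else None
    pts=[];ref=[]
    for ce,a in y:
        b=bay(plane(c,*ce,.062)); pts.append(b); ref.append([-50,79 if b[1]>0 else -79])
    if len(pts)<2 and pb is not None: pts.append(pb); ref.append([16.5,2.6])
    d=pts[1]-pts[0]; r=np.array(ref[1])-ref[0]
    yaw=np.arctan2(d[1],d[0])-np.arctan2(r[1],r[0]); yaw=(yaw+np.pi)%(2*np.pi)-np.pi
    R=np.array([[np.cos(yaw),-np.sin(yaw)],[np.sin(yaw),np.cos(yaw)]])
    ctr=np.mean(pts,0)-R@np.mean(ref,0)
    print('n yellow',len(y),'areas',[a for _,a in y],'plate',None if p is None else (np.round(pb,1),p[1], 'in chest',np.round(R.T@(pb-ctr),1)),'scale',np.hypot(*d)/np.hypot(*r))
    print('ctr',np.round(ctr,1),'yaw',round(np.degrees(yaw),2),'L',np.round(ctr+R@[-60,79],1),'R',np.round(ctr+R@[-60,-79],1),'front',np.round(ctr+R@[60,0],1))
E
python3 - <<'E'
from h import *
pose()
im=cv2.imread("pics/top0.png")
import h
g=h.cam
c0=g("top")[0]
h.cam=lambda n,s=None:(c0,im)
pose()
E
```

```text
n yellow 1 areas [np.int32(95)] plate (array([-61.5,  12.7]), np.int32(559), 'in chest', array([16.5,  2.6])) scale 0.9997032786181385
ctr [-77.8   9. ] yaw 3.93 L [-143.1   83.7] R [-132.2  -73.9] front [-17.9  13.1]
n yellow 2 areas [np.int32(94), np.int32(97)] plate (array([-79. ,   4.9]), np.int32(565), 'in chest', array([15.2,  3.4])) scale 1.019849817304852
ctr [-94.4   2.7] yaw -4.35 L [-148.3   86. ] R [-160.3  -71.5] front [-34.6  -1.9]
```

Request:
play_rows --increments '[{"ax":0,"ay":0,"az":0,"x":-0.3,"y":0,"z":0,"claw":-1},{"ax":0,"ay":0,"az":0,"x":-0.25,"y":0,"z":0,"claw":-1},{"ax":0,"ay":0,"az":0,"x":-0.15,"y":0,"z":0,"claw":-1},{"ax":0,"ay":0,"az":0,"x":-0.05,"y":0,"z":-0.01,"claw":-1},{"ax":0,"ay":0,"az":0,"x":-0.05,"y":0,"z":-0.01,"claw":-1},{"ax":0,"ay":0,"az":0,"x":-0.05,"y":0,"z":-0.01,"claw":-1},{"ax":0,"ay":0,"az":0,"x":-0.05,"y":0,"z":-0.01,"claw":-1},{"ax":0,"ay":0,"az":0,"x":-0.05,"y":0,"z":-0.01,"claw":-1},{"ax":0,"ay":0,"az":0,"x":-0.05,"y":0,"z":-0.01,"claw":-1}]'

```text
t: 8.28
eef_pos: [0.4602, 0.0955, 0.0272]
tcp_rot: [[-0.996, 0.089, -0.006], [0.089, 0.996, -0.0], [0.006, -0.001, -1.0]]
contact_force: [-8.8, 1.6, 5.6]
grip_width: 0.0
gripper_force: 4.4
```

Request:
play_rows --increments '[{"ax":0,"ay":0,"az":0,"x":-0.06,"y":0,"z":-0.01,"claw":-1},{"ax":0,"ay":0,"az":0,"x":-0.07,"y":0,"z":-0.01,"claw":-1},{"ax":0,"ay":0,"az":0,"x":-0.07,"y":0,"z":-0.01,"claw":-1},{"ax":0,"ay":0,"az":0,"x":-0.07,"y":0,"z":-0.005,"claw":-1},{"ax":0,"ay":0,"az":0,"x":-0.07,"y":0,"z":0,"claw":-1},{"ax":0,"ay":0,"az":0,"x":-0.07,"y":0,"z":0,"claw":-1},{"ax":0,"ay":0,"az":0,"x":-0.07,"y":0,"z":0,"claw":-1},{"ax":0,"ay":0,"az":0,"x":-0.07,"y":0,"z":0,"claw":-1},{"ax":0,"ay":0,"az":0,"x":-0.07,"y":0,"z":0,"claw":-1},{"ax":0,"ay":0,"az":0,"x":-0.07,"y":0,"z":0,"claw":-1},{"ax":0,"ay":0,"az":0,"x":-0.07,"y":0,"z":0,"claw":-1},{"ax":0,"ay":0,"az":0,"x":-0.07,"y":0,"z":0,"claw":-1}]'

```text
t: 9.28
eef_pos: [0.4794, 0.0948, 0.0273]
tcp_rot: [[-0.996, 0.089, -0.008], [0.089, 0.996, 0.001], [0.008, 0.001, -1.0]]
contact_force: [-8.4, 6.0, 2.8]
grip_width: 0.003
gripper_force: 4.5
```

Request:
play_rows --increments '[{"ax":0,"ay":0,"az":0,"x":-0.07,"y":0,"z":0,"claw":-1},{"ax":0,"ay":0,"az":0,"x":-0.07,"y":0,"z":0,"claw":-1},{"ax":0,"ay":0,"az":0,"x":-0.07,"y":0,"z":0,"claw":-1},{"ax":0,"ay":0,"az":0,"x":-0.07,"y":0,"z":0,"claw":-1},{"ax":0,"ay":0,"az":0,"x":-0.07,"y":0,"z":0,"claw":-1}]'

```text
t: 9.7
eef_pos: [0.4882, 0.0941, 0.0273]
tcp_rot: [[-0.996, 0.089, -0.008], [0.089, 0.996, 0.002], [0.008, 0.001, -1.0]]
contact_force: [-8.3, 6.1, 1.0]
grip_width: 0.002
gripper_force: 4.4
```

Request:
play_rows --increments '[{"ax":0,"ay":0,"az":0,"x":0.3,"y":0,"z":0,"claw":-1},{"ax":0,"ay":0,"az":0,"x":0.55,"y":0,"z":0.05,"claw":-1},{"ax":0,"ay":0,"az":0,"x":0.55,"y":-0.4,"z":0.05,"claw":-1},{"ax":0,"ay":0,"az":0,"x":0,"y":-0.8,"z":0.05,"claw":-1},{"ax":0,"ay":0,"az":0,"x":0,"y":-0.9,"z":0,"claw":-1},{"ax":0,"ay":0,"az":0,"x":0,"y":-0.9,"z":0,"claw":-1},{"ax":0,"ay":0,"az":0,"x":0,"y":-0.9,"z":0,"claw":-1},{"ax":0,"ay":0,"az":0,"x":0,"y":-0.9,"z":0,"claw":-1},{"ax":0,"ay":0,"az":0,"x":0,"y":-0.8,"z":0,"claw":-1},{"ax":0,"ay":0,"az":0,"x":0,"y":-0.7,"z":0,"claw":-1},{"ax":0,"ay":0,"az":0,"x":0,"y":-0.2,"z":0,"claw":-1}]'

```text
t: 10.62
eef_pos: [0.4432, -0.0679, 0.0254]
tcp_rot: [[-0.996, 0.09, 0.001], [0.09, 0.996, -0.001], [-0.001, -0.001, -1.0]]
contact_force: [0.3, -0.1, -0.4]
grip_width: -0.001
gripper_force: 0.0
```

```bash
python3 - <<'E'
from h import *
pose(); st()
E
```

```text
n yellow 1 areas [np.int32(101)] plate (array([-44. ,   3.6]), np.int32(557), 'in chest', array([15.4,  3.9])) scale 0.9666054670402928
ctr [-59.7   1.1] yaw -4.98 L [-112.6   85. ] R [-126.3  -72.4] front [ 0.1 -4.1]
10.67 bay [-156.6  -80. ] z 25.3 F [-0.6  0.1 -0.3]
```

Request:
play_rows --increments '[{"ax":0,"ay":0,"az":0,"x":-0.3,"y":0.12,"z":0,"claw":-1},{"ax":0,"ay":0,"az":0,"x":-0.25,"y":0,"z":0,"claw":-1},{"ax":0,"ay":0,"az":0,"x":-0.15,"y":0,"z":0,"claw":-1},{"ax":0,"ay":0,"az":0,"x":-0.05,"y":0,"z":-0.01,"claw":-1},{"ax":0,"ay":0,"az":0,"x":-0.05,"y":0,"z":-0.01,"claw":-1},{"ax":0,"ay":0,"az":0,"x":-0.05,"y":0,"z":-0.01,"claw":-1},{"ax":0,"ay":0,"az":0,"x":-0.05,"y":0,"z":-0.01,"claw":-1},{"ax":0,"ay":0,"az":0,"x":-0.05,"y":0,"z":-0.01,"claw":-1},{"ax":0,"ay":0,"az":0,"x":-0.06,"y":0,"z":-0.01,"claw":-1},{"ax":0,"ay":0,"az":0,"x":-0.06,"y":0,"z":-0.01,"claw":-1},{"ax":0,"ay":0,"az":0,"x":-0.07,"y":0,"z":-0.01,"claw":-1},{"ax":0,"ay":0,"az":0,"x":-0.07,"y":0,"z":-0.01,"claw":-1}]'

```text
t: 11.67
eef_pos: [0.4694, -0.0653, 0.0255]
tcp_rot: [[-0.996, 0.087, -0.008], [0.087, 0.996, -0.0], [0.008, -0.001, -1.0]]
contact_force: [-7.2, -3.8, -2.0]
grip_width: -0.002
gripper_force: 3.0
```

Request:
play_rows --increments '[{"ax":0,"ay":0,"az":0,"x":-0.07,"y":0,"z":0,"claw":-1},{"ax":0,"ay":0,"az":0,"x":-0.07,"y":0,"z":0,"claw":-1},{"ax":0,"ay":0,"az":0,"x":-0.07,"y":0,"z":0,"claw":-1},{"ax":0,"ay":0,"az":0,"x":-0.07,"y":0,"z":0,"claw":-1},{"ax":0,"ay":0,"az":0,"x":-0.07,"y":0,"z":0,"claw":-1},{"ax":0,"ay":0,"az":0,"x":-0.07,"y":0,"z":0,"claw":-1},{"ax":0,"ay":0,"az":0,"x":-0.07,"y":0,"z":0,"claw":-1},{"ax":0,"ay":0,"az":0,"x":-0.07,"y":0,"z":0,"claw":-1},{"ax":0,"ay":0,"az":0,"x":-0.07,"y":0,"z":0,"claw":-1},{"ax":0,"ay":0,"az":0,"x":-0.07,"y":0,"z":0,"claw":-1},{"ax":0,"ay":0,"az":0,"x":-0.07,"y":0,"z":0,"claw":-1}]'

```text
t: 12.58
eef_pos: [0.4881, -0.0673, 0.0255]
tcp_rot: [[-0.996, 0.087, -0.009], [0.087, 0.996, -0.001], [0.009, -0.001, -1.0]]
contact_force: [-9.2, -5.2, 1.4]
grip_width: 0.002
gripper_force: 4.6
```

Request:
play_rows --increments '[{"ax":0,"ay":0,"az":0,"x":0.3,"y":0,"z":0,"claw":-1},{"ax":0,"ay":0,"az":0,"x":0.6,"y":0,"z":0.05,"claw":-1},{"ax":0,"ay":0,"az":0,"x":0.55,"y":0.4,"z":0.05,"claw":-1},{"ax":0,"ay":0,"az":0,"x":0,"y":0.8,"z":0,"claw":-1},{"ax":0,"ay":0,"az":0,"x":0,"y":0.9,"z":0,"claw":-1},{"ax":0,"ay":0,"az":0,"x":0,"y":0.9,"z":0,"claw":-1},{"ax":0,"ay":0,"az":0,"x":0,"y":0.9,"z":0,"claw":-1},{"ax":0,"ay":0,"az":0,"x":0,"y":0.9,"z":0,"claw":-1},{"ax":0,"ay":0,"az":0,"x":0,"y":0.8,"z":0,"claw":-1},{"ax":0,"ay":0,"az":0,"x":0,"y":0.7,"z":0,"claw":-1},{"ax":0,"ay":0,"az":0,"x":0,"y":0.1,"z":0,"claw":-1}]'

```text
t: 13.5
eef_pos: [0.4715, 0.0981, 0.0252]
tcp_rot: [[-0.996, 0.086, 0.002], [0.086, 0.996, 0.001], [-0.002, 0.001, -1.0]]
contact_force: [0.0, 0.4, -0.8]
grip_width: -0.003
gripper_force: 0.0
```

```bash
python3 - <<'E'
from h import *
pose(); st()
E
```

```text
n yellow 1 areas [np.int32(92)] plate (array([-28.3,  12.1]), np.int32(555), 'in chest', array([15.9,  1.8])) scale 0.9805463240933843
ctr [-44.1   9.4] yaw 3.23 L [-108.4   84.9] R [-99.5 -72.8] front [15.8 12.8]
13.55 bay [-143.7   86.7] z 25.1 F [-0.1 -0.1  0.6]
```

Request:
play_rows --increments '[{"ax":0,"ay":0,"az":0,"x":-0.35,"y":0,"z":0,"claw":-1},{"ax":0,"ay":0,"az":0,"x":-0.3,"y":0,"z":0,"claw":-1},{"ax":0,"ay":0,"az":0,"x":-0.2,"y":0,"z":0,"claw":-1},{"ax":0,"ay":0,"az":0,"x":-0.05,"y":0,"z":-0.01,"claw":-1},{"ax":0,"ay":0,"az":0,"x":-0.05,"y":0,"z":-0.01,"claw":-1},{"ax":0,"ay":0,"az":0,"x":-0.05,"y":0,"z":-0.01,"claw":-1},{"ax":0,"ay":0,"az":0,"x":-0.05,"y":0,"z":-0.01,"claw":-1},{"ax":0,"ay":0,"az":0,"x":-0.05,"y":0,"z":-0.01,"claw":-1},{"ax":0,"ay":0,"az":0,"x":-0.06,"y":0,"z":-0.01,"claw":-1},{"ax":0,"ay":0,"az":0,"x":-0.06,"y":0,"z":-0.01,"claw":-1},{"ax":0,"ay":0,"az":0,"x":-0.07,"y":0,"z":-0.01,"claw":-1},{"ax":0,"ay":0,"az":0,"x":-0.07,"y":0,"z":-0.01,"claw":-1}]'

```text
t: 14.55
eef_pos: [0.501, 0.0927, 0.0254]
tcp_rot: [[-0.996, 0.089, -0.007], [0.089, 0.996, 0.001], [0.007, 0.0, -1.0]]
contact_force: [-5.5, 4.9, -2.8]
grip_width: -0.004
gripper_force: 2.9
```

Request:
play_rows --increments '[{"ax":0,"ay":0,"az":0,"x":-0.07,"y":0,"z":0,"claw":-1},{"ax":0,"ay":0,"az":0,"x":-0.07,"y":0,"z":0,"claw":-1},{"ax":0,"ay":0,"az":0,"x":-0.07,"y":0,"z":0,"claw":-1},{"ax":0,"ay":0,"az":0,"x":-0.07,"y":0,"z":0,"claw":-1},{"ax":0,"ay":0,"az":0,"x":-0.07,"y":0,"z":0,"claw":-1},{"ax":0,"ay":0,"az":0,"x":-0.07,"y":0,"z":0,"claw":-1},{"ax":0,"ay":0,"az":0,"x":-0.07,"y":0,"z":0,"claw":-1},{"ax":0,"ay":0,"az":0,"x":-0.07,"y":0,"z":0,"claw":-1},{"ax":0,"ay":0,"az":0,"x":-0.07,"y":0,"z":0,"claw":-1},{"ax":0,"ay":0,"az":0,"x":-0.07,"y":0,"z":0,"claw":-1},{"ax":0,"ay":0,"az":0,"x":-0.07,"y":0,"z":0,"claw":-1},{"ax":0,"ay":0,"az":0,"x":-0.07,"y":0,"z":0,"claw":-1}]'

```text
t: 15.55
eef_pos: [0.5216, 0.0913, 0.0254]
tcp_rot: [[-0.996, 0.089, -0.007], [0.089, 0.996, 0.001], [0.008, 0.001, -1.0]]
contact_force: [-7.5, 5.9, 1.4]
grip_width: 0.0
gripper_force: 4.0
```

Request:
play_rows --increments '[{"ax":0,"ay":0,"az":0,"x":0.3,"y":0,"z":0,"claw":-1},{"ax":0,"ay":0,"az":0,"x":0.6,"y":0,"z":0.05,"claw":-1},{"ax":0,"ay":0,"az":0,"x":0.6,"y":-0.4,"z":0.05,"claw":-1},{"ax":0,"ay":0,"az":0,"x":0,"y":-0.8,"z":0,"claw":-1},{"ax":0,"ay":0,"az":0,"x":0,"y":-0.9,"z":0,"claw":-1},{"ax":0,"ay":0,"az":0,"x":0,"y":-0.9,"z":0,"claw":-1},{"ax":0,"ay":0,"az":0,"x":0,"y":-0.9,"z":0,"claw":-1},{"ax":0,"ay":0,"az":0,"x":0,"y":-0.9,"z":0,"claw":-1},{"ax":0,"ay":0,"az":0,"x":0,"y":-0.8,"z":0,"claw":-1},{"ax":0,"ay":0,"az":0,"x":0,"y":-0.7,"z":0,"claw":-1},{"ax":0,"ay":0,"az":0,"x":0,"y":-0.15,"z":0,"claw":-1}]'

```text
t: 16.47
eef_pos: [0.4741, -0.0693, 0.025]
tcp_rot: [[-0.996, 0.091, 0.002], [0.091, 0.996, -0.001], [-0.002, -0.001, -1.0]]
contact_force: [0.0, 0.7, -0.6]
grip_width: 0.002
gripper_force: 0.0
```

```bash
python3 - <<'E'
from h import *
pose(); st()
E
```

```text
n yellow 1 areas [np.int32(104)] plate (array([-11. ,   3.6]), np.int32(543), 'in chest', array([15.4,  3.9])) scale 0.9659989138824162
ctr [-26.6   1.2] yaw -5.32 L [-79.   85.4] R [-93.7 -71.9] front [33.1 -4.4]
16.52 bay [-125.8  -78.4] z 24.9 F [-0.4  0.1  0.1]
```

Request:
play_rows --increments '[{"ax":0,"ay":0,"az":0,"x":-0.3,"y":0.1,"z":0,"claw":-1},{"ax":0,"ay":0,"az":0,"x":-0.28,"y":0,"z":0,"claw":-1},{"ax":0,"ay":0,"az":0,"x":-0.17,"y":0,"z":0,"claw":-1},{"ax":0,"ay":0,"az":0,"x":-0.05,"y":0,"z":-0.01,"claw":-1},{"ax":0,"ay":0,"az":0,"x":-0.05,"y":0,"z":-0.01,"claw":-1},{"ax":0,"ay":0,"az":0,"x":-0.05,"y":0,"z":-0.01,"claw":-1},{"ax":0,"ay":0,"az":0,"x":-0.05,"y":0,"z":-0.01,"claw":-1},{"ax":0,"ay":0,"az":0,"x":-0.05,"y":0,"z":-0.01,"claw":-1},{"ax":0,"ay":0,"az":0,"x":-0.06,"y":0,"z":-0.01,"claw":-1},{"ax":0,"ay":0,"az":0,"x":-0.06,"y":0,"z":-0.01,"claw":-1},{"ax":0,"ay":0,"az":0,"x":-0.07,"y":0,"z":-0.01,"claw":-1},{"ax":0,"ay":0,"az":0,"x":-0.07,"y":0,"z":-0.01,"claw":-1}]'

```text
t: 17.52
eef_pos: [0.5012, -0.0671, 0.025]
tcp_rot: [[-0.996, 0.087, -0.008], [0.087, 0.996, -0.0], [0.008, -0.001, -1.0]]
contact_force: [-6.4, -4.1, -2.5]
grip_width: -0.001
gripper_force: 2.8
```

Request:
play_rows --increments '[{"ax":0,"ay":0,"az":0,"x":-0.07,"y":0,"z":0,"claw":-1},{"ax":0,"ay":0,"az":0,"x":-0.07,"y":0,"z":0,"claw":-1},{"ax":0,"ay":0,"az":0,"x":-0.07,"y":0,"z":0,"claw":-1},{"ax":0,"ay":0,"az":0,"x":-0.07,"y":0,"z":0,"claw":-1},{"ax":0,"ay":0,"az":0,"x":-0.07,"y":0,"z":0,"claw":-1},{"ax":0,"ay":0,"az":0,"x":-0.07,"y":0,"z":0,"claw":-1},{"ax":0,"ay":0,"az":0,"x":-0.07,"y":0,"z":0,"claw":-1},{"ax":0,"ay":0,"az":0,"x":-0.07,"y":0,"z":0,"claw":-1},{"ax":0,"ay":0,"az":0,"x":-0.07,"y":0,"z":0,"claw":-1},{"ax":0,"ay":0,"az":0,"x":-0.07,"y":0,"z":0,"claw":-1},{"ax":0,"ay":0,"az":0,"x":-0.07,"y":0,"z":0,"claw":-1},{"ax":0,"ay":0,"az":0,"x":-0.07,"y":0,"z":0,"claw":-1}]'

```text
t: 18.52
eef_pos: [0.5219, -0.0693, 0.025]
tcp_rot: [[-0.996, 0.087, -0.009], [0.087, 0.996, -0.001], [0.009, -0.001, -1.0]]
contact_force: [-9.5, -4.8, 1.3]
grip_width: -0.004
gripper_force: 4.4
```

Request:
play_rows --increments '[{"ax":0,"ay":0,"az":0,"x":0.3,"y":0,"z":0,"claw":-1},{"ax":0,"ay":0,"az":0,"x":0.6,"y":0,"z":0.05,"claw":-1},{"ax":0,"ay":0,"az":0,"x":0.55,"y":0.4,"z":0.05,"claw":-1},{"ax":0,"ay":0,"az":0,"x":0,"y":0.8,"z":0,"claw":-1},{"ax":0,"ay":0,"az":0,"x":0,"y":0.9,"z":0,"claw":-1},{"ax":0,"ay":0,"az":0,"x":0,"y":0.9,"z":0,"claw":-1},{"ax":0,"ay":0,"az":0,"x":0,"y":0.9,"z":0,"claw":-1},{"ax":0,"ay":0,"az":0,"x":0,"y":0.9,"z":0,"claw":-1},{"ax":0,"ay":0,"az":0,"x":0,"y":0.8,"z":0,"claw":-1},{"ax":0,"ay":0,"az":0,"x":0,"y":0.7,"z":0,"claw":-1},{"ax":0,"ay":0,"az":0,"x":0,"y":0.1,"z":0,"claw":-1}]'

```text
t: 19.43
eef_pos: [0.5052, 0.0963, 0.0248]
tcp_rot: [[-0.996, 0.086, 0.002], [0.086, 0.996, 0.001], [-0.002, 0.001, -1.0]]
contact_force: [-1.3, -0.2, 0.6]
grip_width: 0.002
gripper_force: 0.0
```

```bash
python3 - <<'E'
from h import *
pose("t5.png"); st()
a=cv2.imread("pics/t5.png")[120:265,250:400]; cv2.imwrite("pics/c5.png",cv2.resize(a,None,fx=4,fy=4,interpolation=cv2.INTER_CUBIC))
E
```

```text
n yellow 1 areas [np.int32(98)] plate (array([ 6.3, 11.5]), np.int32(528), 'in chest', array([16.2,  2.2])) scale 0.9899129714465927
ctr [-9.7  8.2] yaw 3.8 L [-74.8  83.1] R [-64.3 -74.6] front [50.2 12.2]
19.48 bay [-109.9   88. ] z 24.6 F [-0.6 -0.8 -0.4]
```

View pics/c5.png

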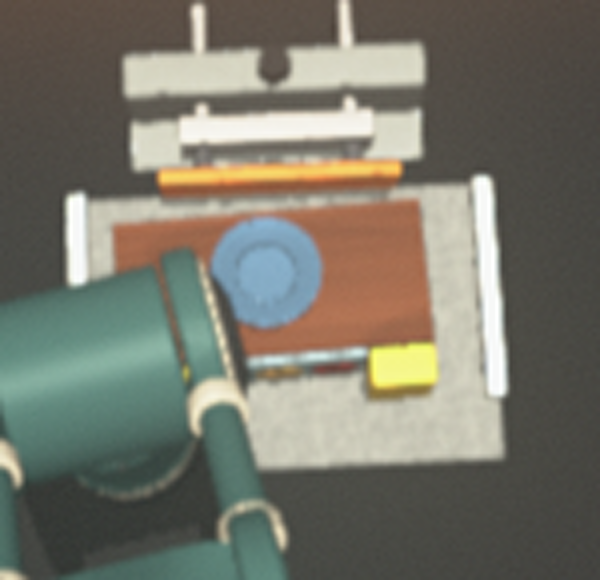

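Request:
play_rows --increments '[{"ax":0,"ay":0,"az":0,"x":-0.35,"y":-0.1,"z":0,"claw":-1},{"ax":0,"ay":0,"az":0,"x":-0.3,"y":0,"z":0,"claw":-1},{"ax":0,"ay":0,"az":0,"x":-0.2,"y":0,"z":0,"claw":-1},{"ax":0,"ay":0,"az":0,"x":-0.05,"y":0,"z":-0.01,"claw":-1},{"ax":0,"ay":0,"az":0,"x":-0.05,"y":0,"z":-0.01,"claw":-1},{"ax":0,"ay":0,"az":0,"x":-0.05,"y":0,"z":-0.01,"claw":-1},{"ax":0,"ay":0,"az":0,"x":-0.05,"y":0,"z":-0.01,"claw":-1},{"ax":0,"ay":0,"az":0,"x":-0.05,"y":0,"z":-0.01,"claw":-1},{"ax":0,"ay":0,"az":0,"x":-0.06,"y":0,"z":-0.01,"claw":-1},{"ax":0,"ay":0,"az":0,"x":-0.06,"y":0,"z":-0.01,"claw":-1},{"ax":0,"ay":0,"az":0,"x":-0.06,"y":0,"z":-0.01,"claw":-1},{"ax":0,"ay":0,"az":0,"x":-0.06,"y":0,"z":-0.01,"claw":-1}]'

```text
t: 20.48
eef_pos: [0.5338, 0.0888, 0.0249]
tcp_rot: [[-0.996, 0.089, -0.007], [0.089, 0.996, 0.001], [0.007, 0.0, -1.0]]
contact_force: [-4.5, 3.4, -2.2]
grip_width: 0.002
gripper_force: 2.9
```

Request:
play_rows --increments '[{"ax":0,"ay":0,"az":0,"x":-0.06,"y":0,"z":0,"claw":-1},{"ax":0,"ay":0,"az":0,"x":-0.06,"y":0,"z":0,"claw":-1},{"ax":0,"ay":0,"az":0,"x":-0.06,"y":0,"z":0,"claw":-1},{"ax":0,"ay":0,"az":0,"x":-0.06,"y":0,"z":0,"claw":-1},{"ax":0,"ay":0,"az":0,"x":-0.06,"y":0,"z":0,"claw":-1},{"ax":0,"ay":0,"az":0,"x":-0.06,"y":0,"z":0,"claw":-1},{"ax":0,"ay":0,"az":0,"x":-0.06,"y":0,"z":0,"claw":-1},{"ax":0,"ay":0,"az":0,"x":-0.06,"y":0,"z":0,"claw":-1}]'

```text
t: 21.15
eef_pos: [0.5453, 0.0883, 0.0249]
tcp_rot: [[-0.996, 0.089, -0.008], [0.089, 0.996, 0.002], [0.008, 0.001, -1.0]]
contact_force: [-6.9, 5.7, 1.1]
grip_width: -0.002
gripper_force: 4.3
```

Request:
play_rows --increments '[{"ax":0,"ay":0,"az":0,"x":0.3,"y":0,"z":0,"claw":-1},{"ax":0,"ay":0,"az":0,"x":0.5,"y":0,"z":0.05,"claw":-1},{"ax":0,"ay":0,"az":0,"x":0.4,"y":-0.4,"z":0.05,"claw":-1},{"ax":0,"ay":0,"az":0,"x":0,"y":-0.8,"z":0,"claw":-1},{"ax":0,"ay":0,"az":0,"x":0,"y":-0.9,"z":0,"claw":-1},{"ax":0,"ay":0,"az":0,"x":0,"y":-0.9,"z":0,"claw":-1},{"ax":0,"ay":0,"az":0,"x":0,"y":-0.9,"z":0,"claw":-1},{"ax":0,"ay":0,"az":0,"x":0,"y":-0.9,"z":0,"claw":-1},{"ax":0,"ay":0,"az":0,"x":0,"y":-0.8,"z":0,"claw":-1},{"ax":0,"ay":0,"az":0,"x":0,"y":-0.7,"z":0,"claw":-1},{"ax":0,"ay":0,"az":0,"x":0,"y":-0.15,"z":0,"claw":-1}]'

```text
t: 22.07
eef_pos: [0.5055, -0.0733, 0.0244]
tcp_rot: [[-0.996, 0.09, 0.001], [0.09, 0.996, -0.001], [-0.002, -0.001, -1.0]]
contact_force: [-0.1, -0.2, 0.6]
grip_width: 0.001
gripper_force: 0.0
```

```bash
python3 - <<'E'
from h import *
pose("t6.png"); st()
E
```

```text
n yellow 1 areas [np.int32(125)] plate (array([16.5,  7.2]), np.int32(534), 'in chest', array([15.9,  3.3])) scale 0.9811074289807735
ctr [0.5 4.7] yaw -2.75 L [-55.7  86.5] R [-63.2 -71.3] front [60.4  1.8]
22.12 bay [-94.2 -79.5] z 24.3 F [-0.6  0.1  0.3]
```

Request:
play_rows --increments '[{"ax":0,"ay":0,"az":0,"x":-0.3,"y":0.1,"z":0,"claw":-1},{"ax":0,"ay":0,"az":0,"x":-0.28,"y":0,"z":0,"claw":-1},{"ax":0,"ay":0,"az":0,"x":-0.14,"y":0,"z":0,"claw":-1},{"ax":0,"ay":0,"az":0,"x":-0.05,"y":0,"z":-0.01,"claw":-1},{"ax":0,"ay":0,"az":0,"x":-0.05,"y":0,"z":-0.01,"claw":-1},{"ax":0,"ay":0,"az":0,"x":-0.05,"y":0,"z":-0.01,"claw":-1},{"ax":0,"ay":0,"az":0,"x":-0.05,"y":0,"z":-0.01,"claw":-1},{"ax":0,"ay":0,"az":0,"x":-0.05,"y":0,"z":-0.01,"claw":-1},{"ax":0,"ay":0,"az":0,"x":-0.05,"y":0,"z":-0.01,"claw":-1},{"ax":0,"ay":0,"az":0,"x":-0.05,"y":0,"z":-0.01,"claw":-1},{"ax":0,"ay":0,"az":0,"x":-0.05,"y":0,"z":-0.01,"claw":-1}]'

```text
t: 23.03
eef_pos: [0.5293, -0.0707, 0.0245]
tcp_rot: [[-0.996, 0.087, -0.008], [0.087, 0.996, -0.0], [0.008, -0.001, -1.0]]
contact_force: [-8.0, -3.5, 0.9]
grip_width: -0.001
gripper_force: 3.6
```

Request:
play_rows --increments '[{"ax":0,"ay":0,"az":0,"x":-0.05,"y":0,"z":0,"claw":-1},{"ax":0,"ay":0,"az":0,"x":-0.05,"y":0,"z":0,"claw":-1},{"ax":0,"ay":0,"az":0,"x":-0.05,"y":0,"z":0,"claw":-1}]'

```text
t: 23.28
eef_pos: [0.5324, -0.0715, 0.0245]
tcp_rot: [[-0.996, 0.087, -0.01], [0.087, 0.996, -0.0], [0.01, -0.001, -1.0]]
contact_force: [-10.2, -4.6, 3.9]
grip_width: 0.002
gripper_force: 5.1
```

Request:
play_rows --increments '[{"ax":0,"ay":0,"az":0,"x":-0.05,"y":0,"z":0,"claw":-1},{"ax":0,"ay":0,"az":0,"x":-0.05,"y":0,"z":0,"claw":-1},{"ax":0,"ay":0,"az":0,"x":-0.05,"y":0,"z":0,"claw":-1}]'

```text
t: 23.53
eef_pos: [0.5361, -0.072, 0.0244]
tcp_rot: [[-0.996, 0.087, -0.01], [0.087, 0.996, -0.001], [0.01, -0.002, -1.0]]
contact_force: [-10.6, -4.1, 4.0]
grip_width: 0.001
gripper_force: 5.2
```

```bash
python3 - <<'E'
from h import *
st()
E
```

```text
23.53 bay [-63.8 -76. ] z 24.4 F [-10.6  -4.1   4. ]
```

Request:
play_rows --increments '[{"ax":0,"ay":0,"az":0,"x":-0.05,"y":0,"z":-0.01,"claw":-1},{"ax":0,"ay":0,"az":0,"x":-0.05,"y":0,"z":-0.01,"claw":-1},{"ax":0,"ay":0,"az":0,"x":-0.05,"y":0,"z":-0.01,"claw":-1},{"ax":0,"ay":0,"az":0,"x":-0.05,"y":0,"z":0,"claw":-1}]'

```text
t: 23.87
eef_pos: [0.542, -0.0721, 0.0247]
tcp_rot: [[-0.996, 0.088, -0.008], [0.088, 0.996, -0.0], [0.008, -0.001, -1.0]]
contact_force: [-5.9, -3.3, -2.1]
grip_width: -0.001
gripper_force: 3.2
```

```bash
python3 - <<'E'
from h import *
st(); c,im=cam("side","s7.png")
a=im[165:265,260:420]; cv2.imwrite("pics/c7.png",cv2.resize(a,None,fx=5,fy=5,interpolation=cv2.INTER_CUBIC))
E
```

```text
23.87 bay [-57.9 -75.6] z 24.7 F [-5.9 -3.3 -2.1]
```

View pics/c7.png

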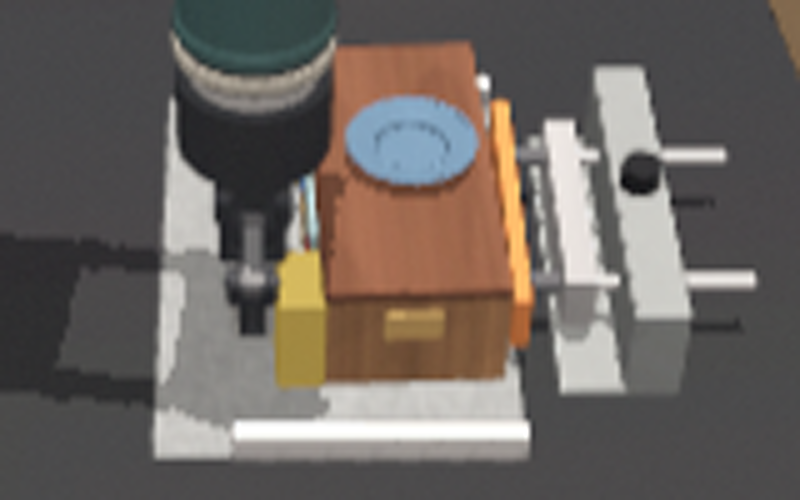

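```bash
python3 - <<'E'
from h import *
c=read_camera("side")
for n,x,y,z in(("FL",473,44,70),("FR",509,291,70),("bL",491,101,52),("bR",514,293,52)): print(n,bay(P(c,x,y,z/1000,5,260,165)))
E
```

```text
FL [ 66.81554709 107.04469277]
FR [ 73.04663547 -92.4858626 ]
bL [76.36525282 78.18465371]
bR [ 78.11622191 -75.63276313]
```

Request:
play_rows --increments '[{"ax":0,"ay":0,"az":0,"x":0.3,"y":0,"z":0,"claw":-1},{"ax":0,"ay":0,"az":0,"x":0.55,"y":0,"z":0.05,"claw":-1},{"ax":0,"ay":0,"az":0,"x":0.4,"y":0.4,"z":0.05,"claw":-1},{"ax":0,"ay":0,"az":0,"x":0,"y":0.8,"z":0,"claw":-1},{"ax":0,"ay":0,"az":0,"x":0,"y":0.9,"z":0,"claw":-1},{"ax":0,"ay":0,"az":0,"x":0,"y":0.9,"z":0,"claw":-1},{"ax":0,"ay":0,"az":0,"x":0,"y":0.9,"z":0,"claw":-1},{"ax":0,"ay":0,"az":0,"x":0,"y":0.9,"z":0,"claw":-1},{"ax":0,"ay":0,"az":0,"x":0,"y":0.8,"z":0,"claw":-1},{"ax":0,"ay":0,"az":0,"x":0,"y":0.7,"z":0,"claw":-1},{"ax":0,"ay":0,"az":0,"x":0,"y":0,"z":0,"claw":-1}]'

```text
t: 24.88
eef_pos: [0.5291, 0.0912, 0.0248]
tcp_rot: [[-0.996, 0.086, 0.002], [0.086, 0.996, 0.001], [-0.002, 0.002, -1.0]]
contact_force: [1.6, -0.1, 0.6]
grip_width: 0.004
gripper_force: 0.0
```

```bash
python3 - <<'E'
from h import *
pose("t8.png"); st()
E
```

```text
n yellow 1 areas [np.int32(102)] plate (array([27.4,  8. ]), np.int32(452), 'in chest', array([15. ,  0.8])) scale 0.9558838674816569
ctr [12.4  6.8] yaw 1.52 L [-49.6  84.2] R [-45.4 -73.8] front [72.4  8.4]
24.93 bay [-85.8  84.4] z 24.6 F [ 0.6  0.1 -0.4]
```

Request:
play_rows --increments '[{"ax":0,"ay":0,"az":0,"x":-0.3,"y":0,"z":0,"claw":-1},{"ax":0,"ay":0,"az":0,"x":-0.2,"y":0,"z":0,"claw":-1},{"ax":0,"ay":0,"az":0,"x":-0.1,"y":0,"z":0,"claw":-1},{"ax":0,"ay":0,"az":0,"x":-0.05,"y":0,"z":-0.01,"claw":-1},{"ax":0,"ay":0,"az":0,"x":-0.05,"y":0,"z":-0.01,"claw":-1},{"ax":0,"ay":0,"az":0,"x":-0.05,"y":0,"z":-0.01,"claw":-1},{"ax":0,"ay":0,"az":0,"x":-0.05,"y":0,"z":-0.01,"claw":-1}]'

```text
t: 25.52
eef_pos: [0.5487, 0.0854, 0.0252]
tcp_rot: [[-0.996, 0.089, -0.0], [0.089, 0.996, -0.0], [0.0, -0.0, -1.0]]
contact_force: [-0.2, 0.4, -1.1]
grip_width: -0.004
gripper_force: 0.0
```

Request:
play_rows --increments '[{"ax":0,"ay":0,"az":0,"x":-0.05,"y":0,"z":-0.01,"claw":-1},{"ax":0,"ay":0,"az":0,"x":-0.05,"y":0,"z":-0.01,"claw":-1}]'

```text
t: 25.68
eef_pos: [0.5487, 0.0855, 0.0252]
tcp_rot: [[-0.996, 0.089, -0.005], [0.089, 0.996, -0.0], [0.005, -0.001, -1.0]]
contact_force: [-8.3, 1.2, 4.4]
grip_width: 0.001
gripper_force: 4.2
```

Request:
play_rows --increments '[{"ax":0,"ay":0,"az":0,"x":-0.04,"y":0,"z":-0.01,"claw":-1},{"ax":0,"ay":0,"az":0,"x":-0.04,"y":0,"z":-0.01,"claw":-1}]'

```text
t: 25.85
eef_pos: [0.549, 0.0856, 0.0252]
tcp_rot: [[-0.996, 0.089, -0.009], [0.089, 0.996, -0.0], [0.009, -0.001, -1.0]]
contact_force: [-9.7, 1.5, 3.9]
grip_width: 0.002
gripper_force: 4.7
```

Request:
play_rows --increments '[{"ax":0,"ay":0,"az":0,"x":-0.04,"y":0,"z":0,"claw":-1},{"ax":0,"ay":0,"az":0,"x":-0.04,"y":0,"z":0,"claw":-1}]'

```text
t: 26.02
eef_pos: [0.5504, 0.0859, 0.0252]
tcp_rot: [[-0.996, 0.089, -0.01], [0.089, 0.996, 0.001], [0.01, -0.0, -1.0]]
contact_force: [-11.6, 3.6, 7.1]
grip_width: 0.003
gripper_force: 6.0
```

```bash
python3 - <<'E'
from h import *
st()
E
```

```text
26.02 bay [-63.8  82.6] z 25.2 F [-11.6   3.6   7.1]
```

Request:
play_rows --increments '[{"ax":0,"ay":0,"az":0,"x":-0.04,"y":0,"z":-0.02,"claw":-1},{"ax":0,"ay":0,"az":0,"x":-0.04,"y":0,"z":-0.01,"claw":-1},{"ax":0,"ay":0,"az":0,"x":-0.04,"y":0,"z":-0.01,"claw":-1}]'

```text
t: 26.27
eef_pos: [0.5545, 0.0859, 0.0255]
tcp_rot: [[-0.996, 0.089, -0.007], [0.089, 0.996, 0.001], [0.007, 0.0, -1.0]]
contact_force: [-4.5, 4.1, -1.7]
grip_width: -0.0
gripper_force: 2.8
```

Request:
play_rows --increments '[{"ax":0,"ay":0,"az":0,"x":-0.04,"y":0,"z":-0.003,"claw":-1},{"ax":0,"ay":0,"az":0,"x":-0.04,"y":0,"z":-0.003,"claw":-1},{"ax":0,"ay":0,"az":0,"x":-0.04,"y":0,"z":0,"claw":-1}]'

```text
t: 26.52
eef_pos: [0.5573, 0.0858, 0.0256]
tcp_rot: [[-0.996, 0.089, -0.008], [0.089, 0.996, 0.001], [0.008, 0.001, -1.0]]
contact_force: [-6.1, 5.3, -1.3]
grip_width: -0.001
gripper_force: 3.3
```

```bash
python3 - <<'E'
from h import *
st()
E
```

```text
26.52 bay [-57.   83.1] z 25.6 F [-6.1  5.3 -1.3]
```

Request:
play_rows --increments '[{"ax":0,"ay":0,"az":0,"x":-0.04,"y":0,"z":0,"claw":-1},{"ax":0,"ay":0,"az":0,"x":-0.04,"y":0,"z":0,"claw":-1}]'

```text
t: 26.68
eef_pos: [0.5584, 0.0858, 0.0255]
tcp_rot: [[-0.996, 0.089, -0.009], [0.089, 0.996, 0.001], [0.009, 0.001, -1.0]]
contact_force: [-10.5, 6.1, 2.4]
grip_width: -0.004
gripper_force: 5.3
```

Request:
play_rows --increments '[{"ax":0,"ay":0,"az":0,"x":-0.04,"y":0,"z":0,"claw":-1},{"ax":0,"ay":0,"az":0,"x":-0.04,"y":0,"z":0,"claw":-1}]'

```text
t: 26.85
eef_pos: [0.5592, 0.0858, 0.0255]
tcp_rot: [[-0.996, 0.089, -0.012], [0.089, 0.996, 0.002], [0.012, 0.001, -1.0]]
contact_force: [-13.1, 6.2, 5.6]
grip_width: -0.004
gripper_force: 7.2
```

```bash
python3 - <<'E'
from h import *
st()
E
```

```text
26.85 bay [-55.1  83.3] z 25.5 F [-13.1   6.2   5.6]
```

Request:
play_rows --increments '[{"ax":0,"ay":0,"az":0,"x":0.3,"y":0,"z":0,"claw":-1},{"ax":0,"ay":0,"az":0,"x":0.5,"y":0,"z":0.05,"claw":-1},{"ax":0,"ay":0,"az":0,"x":0.4,"y":-0.4,"z":0.05,"claw":-1},{"ax":0,"ay":0,"az":0,"x":0,"y":-0.8,"z":0,"claw":-1},{"ax":0,"ay":0,"az":0,"x":0,"y":-0.9,"z":0,"claw":-1},{"ax":0,"ay":0,"az":0,"x":0,"y":-0.9,"z":0,"claw":-1},{"ax":0,"ay":0,"az":0,"x":0,"y":-0.9,"z":0,"claw":-1},{"ax":0,"ay":0,"az":0,"x":0,"y":-0.9,"z":0,"claw":-1},{"ax":0,"ay":0,"az":0,"x":0,"y":-0.8,"z":0,"claw":-1},{"ax":0,"ay":0,"az":0,"x":0,"y":-0.7,"z":0,"claw":-1},{"ax":0,"ay":0,"az":0,"x":0,"y":0,"z":0,"claw":-1}]'

```text
t: 27.77
eef_pos: [0.5216, -0.0725, 0.0253]
tcp_rot: [[-0.996, 0.091, 0.002], [0.091, 0.996, -0.001], [-0.002, -0.001, -1.0]]
contact_force: [-0.5, -0.1, 1.2]
grip_width: 0.004
gripper_force: 0.0
```

Request:
play_rows --increments '[{"ax":0,"ay":0,"az":0,"x":-0.3,"y":0,"z":0,"claw":-1},{"ax":0,"ay":0,"az":0,"x":-0.3,"y":0,"z":0,"claw":-1},{"ax":0,"ay":0,"az":0,"x":-0.15,"y":0,"z":-0.01,"claw":-1},{"ax":0,"ay":0,"az":0,"x":-0.05,"y":0,"z":-0.01,"claw":-1},{"ax":0,"ay":0,"az":0,"x":-0.05,"y":0,"z":-0.01,"claw":-1},{"ax":0,"ay":0,"az":0,"x":-0.05,"y":0,"z":-0.01,"claw":-1}]'

```text
t: 28.27
eef_pos: [0.5438, -0.0711, 0.0258]
tcp_rot: [[-0.996, 0.087, -0.0], [0.087, 0.996, 0.0], [0.0, 0.0, -1.0]]
contact_force: [-0.0, -0.2, -0.5]
grip_width: -0.001
gripper_force: 0.0
```

```bash
python3 - <<'E'
from h import *
pose();st()
E
```

```text
n yellow 1 areas [np.int32(115)] plate (array([32.9, 12.9]), np.int32(469), 'in chest', array([14.7,  4.6])) scale 0.9472170839604849
ctr [18.2  8.2] yaw 0.56 L [-42.6  86.6] R [-41.  -71.4] front [78.2  8.8]
28.32 bay [-55.9 -74.5] z 25.9 F [ 0.6  0.1 -0.3]
```

Request:
play_rows --increments '[{"ax":0,"ay":0,"az":0,"x":-0.04,"y":0,"z":-0.01,"claw":-1},{"ax":0,"ay":0,"az":0,"x":-0.04,"y":0,"z":-0.01,"claw":-1}]'

```text
t: 28.48
eef_pos: [0.5447, -0.0716, 0.0261]
tcp_rot: [[-0.996, 0.088, -0.002], [0.088, 0.996, 0.0], [0.002, 0.0, -1.0]]
contact_force: [-3.4, 0.3, 0.4]
grip_width: 0.001
gripper_force: 1.9
```

Request:
play_rows --increments '[{"ax":0,"ay":0,"az":0,"x":-0.04,"y":0,"z":-0.01,"claw":-1},{"ax":0,"ay":0,"az":0,"x":-0.04,"y":0,"z":-0.01,"claw":-1}]'

```text
t: 28.65
eef_pos: [0.5447, -0.0716, 0.0261]
tcp_rot: [[-0.996, 0.088, -0.006], [0.088, 0.996, 0.001], [0.006, 0.0, -1.0]]
contact_force: [-8.0, 1.1, 4.3]
grip_width: 0.0
gripper_force: 4.1
```

```bash
python3 - <<'E'
from h import *
st()
E
```

```text
28.65 bay [-55.2 -74.9] z 26.1 F [-8.   1.1  4.3]
```

Request:
play_rows --increments '[{"ax":0,"ay":0,"az":0,"x":-0.03,"y":0,"z":-0.02,"claw":-1},{"ax":0,"ay":0,"az":0,"x":-0.03,"y":0,"z":-0.02,"claw":-1}]'

```text
t: 28.82
eef_pos: [0.5457, -0.0723, 0.0263]
tcp_rot: [[-0.996, 0.088, -0.007], [0.088, 0.996, 0.0], [0.007, -0.001, -1.0]]
contact_force: [-4.2, -2.1, -2.8]
grip_width: 0.001
gripper_force: 2.5
```

Request:
play_rows --increments '[{"ax":0,"ay":0,"az":0,"x":-0.03,"y":0,"z":-0.01,"claw":-1},{"ax":0,"ay":0,"az":0,"x":-0.03,"y":0,"z":-0.01,"claw":-1}]'

```text
t: 28.98
eef_pos: [0.5463, -0.0726, 0.0264]
tcp_rot: [[-0.996, 0.088, -0.009], [0.088, 0.996, 0.0], [0.009, -0.001, -1.0]]
contact_force: [-8.7, -2.7, -0.0]
grip_width: -0.003
gripper_force: 4.1
```

```bash
python3 - <<'E'
from h import *
st()
E
```

```text
28.98 bay [-53.6 -75.7] z 26.4 F [-8.7 -2.7 -0. ]
```

```bash
cat >> h.py <<'E'
def rods():
    c,im=cam("side"); im0=cv2.imread("pics/side0.png"); out=[]
    for (a,b,u0,u1) in((190,201,396,418),(215,227,396,424)):
        f=lambda i:i[a:b,u0:u1].astype(float).sum(2).sum(0)
        A,B=f(im0),f(im); w=np.percentile(im0[a:b,u0:u1].astype(float).sum(2),97)
        # shift of end along u from added brightness / column contrast of the rod
        con=np.max(A)-np.min(A); out.append((B.sum()-A.sum())/con)
    print('rod end shift px',np.round(out,2))
E
python3 - <<'E'
from h import *
rods();rods()
c=read_camera("side")
print(np.array(proj(c,[.74,-.01,.034]))-proj(c,[.73,-.01,.034]))
E
```

```text
rod end shift px [1.89 0.95]
rod end shift px [1.86 0.94]
[ 3.62509478 -0.19964327]
```

```bash
python3 - <<'E'
from h import *
c,im=cam("side","s9.png")
ims=[cv2.imread("pics/"+n) for n in("side0.png","s7.png","s9.png")]
for v in(196,221):
  for i in ims: print(v,i[v-1:v+2,398:416].astype(int).sum(2).sum(0)//9)
# orange bar column profile
for v in(185,205,225):
  for i in ims: print('o',v,i[v,352:372,2].astype(int))
E
```

```text
196 [180 180 180 180 180 180 176  96  70  69  70  70  69  70  69  70  70  70]
196 [185 185 185 185 185 184 181 100  73  73  73  73  72  73  73  72  73  73]
196 [184 185 185 185 185 184 181 100  72  72  73  73  72  72  72  73  73  72]
221 [191 191 191 191 190 190 190 190 190 190 190 190 186  98  71  70  71  71]
221 [196 196 196 195 195 195 195 194 195 194 194 194 191 102  74  74  73  74]
221 [195 195 195 195 194 195 195 195 194 194 194 194 191 101  73  73  73  74]
o 185 [146 146 149 152 151 130 174 216 214 180  70  71  69  70  71  70  70  69
  70  71]
o 185 [154 159 170 173 136 133 179 220 219 185  72  73  72  73  73  72  73  72
  73  72]
o 185 [153 158 157 155 158 168 172 174 220 217  98  72  72  73  73  73  72  72
  73  73]
o 205 [198 199 200 200 200 196 135 144 167 251 250 247  82  44  85 200 133 105
 118 214]
o 205 [154 153 157 157 160 167 167 159 172 255 255 251  86  47  87 204 137 108
 122 219]
o 205 [161 157 156 153 156 157 159 165 169 178 241 254 237  46  89 204 137 108
 121 219]
o 225 [195 197 197 197 198 198 198 193 136 140 146 209 219 217 163  71  73  96
 200 121]
o 225 [108 106 106 113 113 116 123 119 117 116 142 213 224 222 168  75  75 100
 205 125]
o 225 [ 91  94  93  93  93  94  95  97  99  96  94 114 201 224 222  79  75 100
 205 124]
```

Request:
play_rows --increments '[{"ax":0,"ay":0,"az":0,"x":-0.03,"y":0,"z":-0.01,"claw":-1},{"ax":0,"ay":0,"az":0,"x":-0.03,"y":0,"z":-0.01,"claw":-1}]'

```text
t: 29.35
eef_pos: [0.5466, -0.0727, 0.0264]
tcp_rot: [[-0.996, 0.088, -0.011], [0.088, 0.996, 0.0], [0.011, -0.001, -1.0]]
contact_force: [-9.9, -3.0, -2.4]
grip_width: -0.003
gripper_force: 4.6
```

Request:
play_rows --increments '[{"ax":0,"ay":0,"az":0,"x":0.3,"y":0,"z":0,"claw":-1},{"ax":0,"ay":0,"az":0,"x":0.5,"y":0,"z":0.05,"claw":-1},{"ax":0,"ay":0,"az":0,"x":0.4,"y":0.4,"z":0.05,"claw":-1},{"ax":0,"ay":0,"az":0,"x":0,"y":0.8,"z":0,"claw":-1},{"ax":0,"ay":0,"az":0,"x":0,"y":0.9,"z":0,"claw":-1},{"ax":0,"ay":0,"az":0,"x":0,"y":0.9,"z":0,"claw":-1},{"ax":0,"ay":0,"az":0,"x":0,"y":0.9,"z":0,"claw":-1},{"ax":0,"ay":0,"az":0,"x":0,"y":0.9,"z":0,"claw":-1},{"ax":0,"ay":0,"az":0,"x":0,"y":0.8,"z":0,"claw":-1},{"ax":0,"ay":0,"az":0,"x":0,"y":0.7,"z":0,"claw":-1},{"ax":0,"ay":0,"az":0,"x":0,"y":0,"z":0,"claw":-1}]'

```text
t: 30.27
eef_pos: [0.5367, 0.0904, 0.027]
tcp_rot: [[-0.996, 0.086, 0.002], [0.086, 0.996, 0.001], [-0.002, 0.002, -1.0]]
contact_force: [0.0, 0.2, -0.0]
grip_width: 0.004
gripper_force: 0.0
```

Request:
play_rows --increments '[{"ax":0,"ay":0,"az":0,"x":-0.3,"y":0,"z":0,"claw":-1},{"ax":0,"ay":0,"az":0,"x":-0.3,"y":0,"z":0,"claw":-1},{"ax":0,"ay":0,"az":0,"x":-0.15,"y":0,"z":-0.01,"claw":-1},{"ax":0,"ay":0,"az":0,"x":-0.05,"y":0,"z":-0.01,"claw":-1},{"ax":0,"ay":0,"az":0,"x":-0.05,"y":0,"z":-0.01,"claw":-1}]'

```text
t: 30.68
eef_pos: [0.558, 0.0843, 0.0272]
tcp_rot: [[-0.996, 0.09, 0.0], [0.09, 0.996, -0.0], [-0.0, -0.0, -1.0]]
contact_force: [-0.2, 0.0, 0.3]
grip_width: 0.004
gripper_force: 0.0
```

```bash
python3 - <<'E'
from h import *
st()
E
```

```text
30.68 bay [-56.2  81.6] z 27.2 F [-0.2  0.   0.3]
```

Right reads −53.3 under load. Feel for the left contact.

Request:
play_rows --increments '[{"ax":0,"ay":0,"az":0,"x":-0.03,"y":0,"z":-0.01,"claw":-1},{"ax":0,"ay":0,"az":0,"x":-0.02,"y":0,"z":-0.01,"claw":-1}]'

```text
t: 30.85
eef_pos: [0.5586, 0.0845, 0.0276]
tcp_rot: [[-0.996, 0.089, -0.0], [0.089, 0.996, -0.0], [0.0, -0.0, -1.0]]
contact_force: [-0.2, -0.0, 0.1]
grip_width: 0.002
gripper_force: 0.0
```

Request:
play_rows --increments '[{"ax":0,"ay":0,"az":0,"x":-0.03,"y":0,"z":-0.01,"claw":-1},{"ax":0,"ay":0,"az":0,"x":-0.02,"y":0,"z":-0.01,"claw":-1}]'

```text
t: 31.02
eef_pos: [0.5592, 0.0846, 0.0279]
tcp_rot: [[-0.996, 0.089, -0.001], [0.089, 0.996, -0.0], [0.001, -0.0, -1.0]]
contact_force: [-1.6, -0.7, -1.5]
grip_width: 0.001
gripper_force: 0.7
```

```bash
python3 - <<'E'
from h import *
st(); pose()
E
```

```text
31.02 bay [-55.   82.1] z 27.9 F [-1.6 -0.7 -1.5]
n yellow 1 areas [np.int32(112)] plate (array([34.6,  0.2]), np.int32(359), 'in chest', array([13.8, -0.7])) scale 0.9190674651177508
ctr [20.8  1.6] yaw -2.85 L [-35.2  83.5] R [-43.  -74.3] front [80.7 -1.3]
```

Request:
play_rows --increments '[{"ax":0,"ay":0,"az":0,"x":-0.04,"y":0,"z":-0.01,"claw":-1},{"ax":0,"ay":0,"az":0,"x":-0.04,"y":0,"z":-0.01,"claw":-1},{"ax":0,"ay":0,"az":0,"x":-0.03,"y":0,"z":-0.01,"claw":-1}]'

```text
t: 31.32
eef_pos: [0.5594, 0.0848, 0.0279]
tcp_rot: [[-0.996, 0.089, -0.007], [0.089, 0.996, -0.0], [0.007, -0.001, -1.0]]
contact_force: [-7.7, 1.2, 2.7]
grip_width: -0.001
gripper_force: 4.3
```

Request:
play_rows --increments '[{"ax":0,"ay":0,"az":0,"x":-0.03,"y":0,"z":-0.01,"claw":-1},{"ax":0,"ay":0,"az":0,"x":-0.02,"y":0,"z":-0.01,"claw":-1}]'

```text
t: 31.48
eef_pos: [0.5594, 0.0848, 0.0279]
tcp_rot: [[-0.996, 0.089, -0.009], [0.089, 0.996, 0.0], [0.009, -0.001, -1.0]]
contact_force: [-9.9, 2.1, 3.7]
grip_width: 0.001
gripper_force: 5.1
```

```bash
python3 - <<'E'
from h import *
st()
E
```

```text
31.48 bay [-54.8  82.3] z 27.9 F [-9.9  2.1  3.7]
```

Request:
play_rows --increments '[{"ax":0,"ay":0,"az":0,"x":-0.03,"y":0,"z":-0.02,"claw":-1},{"ax":0,"ay":0,"az":0,"x":-0.03,"y":0,"z":-0.02,"claw":-1}]'

```text
t: 31.65
eef_pos: [0.5602, 0.0851, 0.0281]
tcp_rot: [[-0.996, 0.089, -0.01], [0.089, 0.996, 0.001], [0.01, -0.0, -1.0]]
contact_force: [-9.0, 3.8, -3.1]
grip_width: 0.003
gripper_force: 4.6
```

Request:
play_rows --increments '[{"ax":0,"ay":0,"az":0,"x":-0.03,"y":0,"z":-0.01,"claw":-1},{"ax":0,"ay":0,"az":0,"x":-0.02,"y":0,"z":-0.01,"claw":-1}]'

```text
t: 31.82
eef_pos: [0.5607, 0.0853, 0.0282]
tcp_rot: [[-0.996, 0.089, -0.012], [0.089, 0.996, 0.001], [0.012, -0.0, -1.0]]
contact_force: [-10.1, 4.8, -2.4]
grip_width: 0.002
gripper_force: 5.2
```

```bash
python3 - <<'E'
from h import *
st()
E
```

```text
31.82 bay [-53.5  82.8] z 28.2 F [-10.1   4.8  -2.4]
```

Request:
play_rows --increments '[{"ax":0,"ay":0,"az":0,"x":0.3,"y":0,"z":0,"claw":-1},{"ax":0,"ay":0,"az":0,"x":0.8,"y":0,"z":0,"claw":-1},{"ax":0,"ay":0,"az":0,"x":0.9,"y":0,"z":0,"claw":-1},{"ax":0,"ay":0,"az":0,"x":0.5,"y":0,"z":-0.7,"claw":-1},{"ax":0,"ay":0,"az":0,"x":0,"y":0,"z":-1,"claw":-1},{"ax":0,"ay":0,"az":0,"x":0,"y":0,"z":-1,"claw":-1},{"ax":0,"ay":0,"az":0,"x":0,"y":0,"z":-1,"claw":-1},{"ax":0,"ay":0,"az":0,"x":0,"y":0.5,"z":-1,"claw":-1},{"ax":0,"ay":0,"az":0,"x":0,"y":1,"z":-1,"claw":-1},{"ax":0,"ay":0,"az":0,"x":0,"y":1,"z":-1,"claw":-1},{"ax":0,"ay":0,"az":0,"x":0,"y":1,"z":-1,"claw":-1},{"ax":0,"ay":0,"az":0,"x":0,"y":1,"z":0,"claw":-1}]'

```text
t: 32.82
eef_pos: [0.5184, 0.2042, 0.2309]
tcp_rot: [[-0.996, 0.089, 0.013], [0.089, 0.996, 0.004], [-0.012, 0.005, -1.0]]
contact_force: [1.0, -0.6, -0.0]
grip_width: -0.001
gripper_force: 0.0
```

Request:
play_rows --increments '[{"ax":0,"ay":0,"az":0,"x":0,"y":1,"z":0,"claw":-1},{"ax":0,"ay":0,"az":0,"x":0,"y":1,"z":0,"claw":-1},{"ax":0,"ay":0,"az":0,"x":0,"y":1,"z":0,"claw":-1},{"ax":0,"ay":0,"az":0,"x":0,"y":1,"z":0,"claw":-1},{"ax":0,"ay":0,"az":0,"x":0,"y":1,"z":0,"claw":-1},{"ax":0,"ay":0,"az":0,"x":0,"y":0.8,"z":0,"claw":-1},{"ax":0,"ay":0,"az":0,"x":0,"y":0.4,"z":0,"claw":-1},{"ax":0,"ay":0,"az":0,"x":0,"y":0,"z":0,"claw":-1},{"ax":0,"ay":0,"az":0,"x":0,"y":0,"z":0,"claw":-1}]'

```text
t: 33.57
eef_pos: [0.5281, 0.3561, 0.2235]
tcp_rot: [[-0.996, 0.088, 0.0], [0.088, 0.996, -0.001], [-0.0, -0.001, -1.0]]
contact_force: [0.2, -0.2, -0.1]
grip_width: 0.002
gripper_force: 0.0
```

```bash
python3 - <<'E'
from h import *
pose("tA.png"); st(); c,im=cam("side","sA.png")
for v in(185,205,225):
  for n in("s7.png","s9.png","sA.png"): print('o',v,cv2.imread("pics/"+n)[v,358:370,2].astype(int))
b=cv2.resize(cv2.imread("pics/tA.png")[130:250,260:390],None,fx=3,fy=3,interpolation=cv2.INTER_CUBIC)
a=cv2.resize(im[165:265,290:425],None,fx=3,fy=3,interpolation=cv2.INTER_CUBIC)
o=np.zeros((360,795,3),np.uint8);o[:b.shape[0],:390]=b;o[:300,390:795]=a;cv2.imwrite("pics/mA.png",o)
E
```

```text
n yellow 2 areas [np.int32(92), np.int32(114)] plate (array([34.8,  9.8]), np.int32(525), 'in chest', array([14.5,  3.8])) scale 0.9832878629639791
ctr [20.3  6.1] yaw -0.47 L [-39.1  85.6] R [-40.4 -72.4] front [80.3  5.7]
33.62 bay [-110.6  349. ] z 223.4 F [ 0.8 -0.3  0.6]
o 185 [179 220 219 185  72  73  72  73  73  72  73  72]
o 185 [172 174 220 217  98  72  72  73  73  73  72  72]
o 185 [168 172 170 217 211  72  71  71  71  70  71  71]
o 205 [167 159 172 255 255 251  86  47  87 204 137 108]
o 205 [159 165 169 178 241 254 237  46  89 204 137 108]
o 205 [156 160 167 170 209 252 249 140  85 201 135 105]
o 225 [123 119 117 116 142 213 224 222 168  75  75 100]
o 225 [ 95  97  99  96  94 114 201 224 222  79  75 100]
o 225 [ 93  95  98  94  94 107 175 221 220 188  73  98]
```

View pics/mA.png

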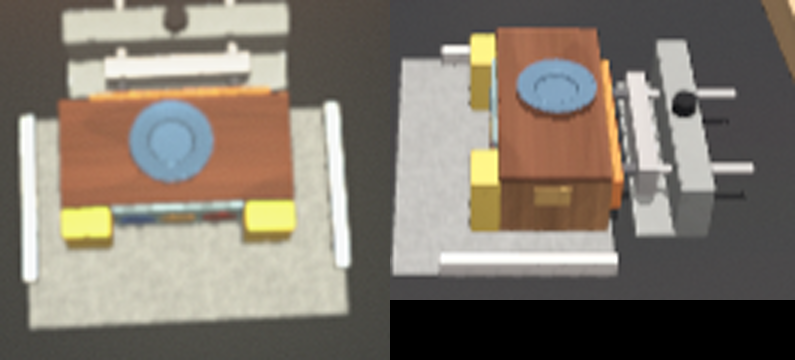

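```bash
python3 -c "
from plant import *
print(close_job())"
```

```text
the job is handed in; nothing more can be done
None
```

I crept the chest up to the bumper and handed the job in at about 34 s. It stands square to within about half a degree, the bumper is pressed in about 3.3 mm (roughly 4 N), the plate is still on the lid, and the arm is clear of everything. The first push jammed briefly at 22 N sideways with 23 N downward, so I eased the tool up and the rest ran normally.

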